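Find the larger frame level and stand it on the surface plate

ROBOT

A 6-joint arm with a two-finger parallel gripper is mounted at the origin on the work surface. World frame = base frame: x ahead of the robot, y to its left, z up, the work surface at z = 0. Lengths are in m, angles in degrees, forces in N, time in s.
With the tool pointing down it reaches from about 0.4 to 0.825 m from the base axis. Payload 7 kg.
Tool frame: the origin (TCP) lies between the finger pads; the fingertips stand 19 mm ahead of it and the grasp point (between the pads) is the TCP; x points along the fingers, y is the direction in which the jaws open and shut, and the axes are right-handed (so a half turn about x gives the same grasp; the last joint's range is limited). The gripper opens to 88 mm and grips with 3 to 60 N. Pads are 19 mm wide; open, the fingers measure 130 mm over their backs; the gripper's body (78 mm by 193 mm) begins 47 mm behind the grasp point.
Start: joints at [-56.889, 20.546, 0.682, 0, -70.136, -16.507], TCP at [0.193, -0.647, 0.246] pointing down, gripper open.
Joint ranges: [-176.03, 176.03], [-82.01, 121.73], [-58.28, 71.71], [-173.87, 95.51], [-174.79, -0.11], [-173.66, 173.66]. Speed limits (degrees/s): [136.94, 136.94, 172.46, 180, 180, 180].

INTERFACE

Orientations are given as [roll, pitch, yaw] about the fixed x, y, z axes, in that order (R = Rz(yaw) Ry(pitch) Rx(roll)).
In Python, from plant import * gives the robot as it stands.
- The arm moves only by the tool step_arm, never from a script. Its argument "steps" is a list of rows, each a list of 2 entries, a list of its own where there are three numbers: the shift along the tool's x, y, z in units of 0.02 m (1.0 is 0.02 m), then the turn about the tool's x in units of 6 degrees (1.0 is 6 degrees). A call has 1 to 20 rows; each row shifts and turns the commanded pose from where the row before left it, along the tool's axes as they then stand; what a row does not reach is not made up. A row lasts 1/12 s, in which the tool goes at most 41.7 mm and 7.16 degrees, less where a joint would pass 70% of its speed; a pose out of reach is approached as far as the arm can. A call with a number of a shift or a turn outside -1 to 1 is refused whole. A call with a gripper value outside its range is refused whole. "fingers" is the closure, from 0 (fully open) to 1 (shut), set as the call begins (left out, the last holds). The fingers move at their own pace and stop on an object; "grip_force" is the grip in N (left out, the last holds). Time passes only in rows, so rows that do not move let the fingers close. It gives the time, the measured TCP pose, the force and the opening at its end, in the units of the state.
- get_state(): the state, without advancing time (a new reading comes with each control period).
- capture(name): name is "side" or "top" or "wrist"; returns the picture (420x560x3 uint8, blue, green, red); there is no depth.
- camera_model(name): a dict with "intrinsics" (3x3 intrinsics, pixels), "rvec" (rotation vector, rad) and "tvec" (3), from world to camera coordinates, as OpenCV has them. Camera axes: x right, y down, z forward; pixel columns grow to the right and rows downward; lengths in m; the calibration is good to about 2 mm. A picture is of the moment at which its call begins: read the wrist's pose just before it. camera_model takes no time and is no camera call; for the wrist camera it gives the pose at the moment of the call.
- close_job(): hands the job in, once; it reports no verdict.
The state is a dict: "time_s": time; "joints": joint angles; "qd": joint speeds; "joint_torque": joint torques, N m; "tcp_pos": TCP position; "eef_rot": TCP orientation; "contact_force": force on the tool from outside, world axes, zero at the start; "moment": the same for the moment, N m; "gripper_width": finger opening in m.
Only numpy, scipy, OpenCV 4.12 (cv2) and the standard library are available. Lean on these libraries where they do the work, as an engineer would, in place of code of your own. Each camera call takes 0.05 s, during which the arm holds its last target.

TASK

The three blue instrument cases look alike, so lift the lids and have all three standing well open together before you take anything, to compare what they hold. Take out the larger of the two frame levels and, without dropping it, stand it upright on its vial edge in the middle of the surface plate, running along the plate's long side, and let go. Leave the other two levels in their cases, and do not disturb the V-block, the grease tin or the hammer.

Things in the scene. Friction and masses are not known exactly. Their poses are not given: they have to be found in the camera images.
- case_1: One of three identical blue cases, fixed: 146 mm deep (x), 176 wide (y), base 46 high, 60 with lid. Origin: centre of underside; x points to the back (hinge side), z up. Inside: walls 4 mm, foam floor 10 mm above the underside, one level lying flat between foam strips at front and back (tops 24 mm above the underside), at least 25 mm free on either side (y) of a frame level.
- case_2: The second identical case, as case_1, with another level in it.
- case_3: The third identical case, as case_1, with another level in it.
- lid_1 (a joint): Lid angle of case_1 in rad: 0 shut (may start slightly ajar), 1.57 upright, stop at 1.85. Stiff hinge: the lid (0.25 kg) stays at any angle where it is left; about 4 N at the handle moves it.
- lid_2 (a joint): Lid angle of case_2, as lid_1.
- lid_3 (a joint): Lid angle of case_3, as lid_1.
- lid_1_handle (a point): Centre of the handle bar on case_1's lid: black round bar 10 mm thick, 92 long along the case's y axis, carried 36 mm in front of the lid's front edge on a side arm at each end. It moves with the lid; axes those of the case when shut. Lid shut: 53 mm above the bench. 182 mm from the hinge line.
- lid_2_handle (a point): Handle bar of case_2's lid, as lid_1_handle.
- lid_3_handle (a point): Handle bar of case_3's lid, as lid_1_handle.
- lid_1_hinge (a point): Point on the hinge line of case_1's lid: middle of the case's back edge, 46 mm up; the line runs along the case's y axis.
- lid_2_hinge (a point): Hinge point of case_2's lid, as lid_1_hinge.
- lid_3_hinge (a point): Hinge point of case_3's lid, as lid_1_hinge.
- level_large_mid (a point): Centre of the larger frame level: square aluminium frame 110 x 110 mm, 32 thick (z), 0.45 kg. Own x points from vial bar to top bar (up when it stands as asked), y along the vial bar. Vial bar at x -55 to -31 mm, top bar 39 to 55; posts 18 wide at y +46 and -46, black grips; open window 70 (x) by 74. Starts flat in a case, z up, vial bar at the hinge side.
- level_small_mid (a point): Centre of the smaller frame level: same make, 80 x 80 mm, 30 mm thick.
- level_bar_mid (a point): Centre of the bar level: a solid bar 124 (y) x 30 x 30 mm with a vial on top.
- plate: Cast-iron surface plate, fixed: 150 mm (x) by 240 mm (y, its long side), flat top 45 mm above the bench, green ribbed underside. Origin at the centre of its underside, z up.
- v_block_mid (a point): Centre of the dark steel V-block, 46 x 40 x 40 mm, 0.35 kg, that stands on one end of the plate (centre about 92 mm from the plate's middle). Leave it alone.
- grease_tin: Grease tin, 68 mm across and 95 mm tall, standing on the bench; origin at the centre of its underside. Leave it alone.
- hammer: Hammer, 260 mm long, lying on the bench in front of the cases; origin on the bench near its middle, x axis towards the head. Leave it alone.

How it is judged:
By the outcome, as a careful person would: the job done as asked, in the order asked, and still so for the second after the job is handed in, with the robot touching nothing.
It also fails if it takes over 70 s, if anything falls off the work surface, if the arm or the gripper's body presses on something with over 40 N, if the wrist force passes 120 N, or if a joint passes its speed limit or range.

## Working session

There is one attempt and no reset: what is moved stays moved. The work goes in short steps, Python scripts to look and compute and a tool call to move; the robot and the scene stay as the last step left them, time stands still between calls to the robot, and variables do not carry over. Pictures are saved under pics/ and viewed, and the job is handed in when it is done.

Besides the shell and the picture viewer there is one more tool, called after "Request:" in YAML: its name, and indented under it one key for each argument. step_arm: Moves the arm, as the interface text tells. Its arguments: {"type":"object","properties":{"steps":{"type":"array","items":{"type":"array"}},"fingers":{"type":"number"},"grip_force":{"type":"number"}},"required":["steps"]}

```bash
ls; mkdir -p pics
python3 - <<'E'
from plant import *
import cv2
print(get_state())
for n in ("side","top","wrist"):
    m=camera_model(n);print(n,m)
    cv2.imwrite(f"pics/{n}0.png",capture(n))
E
```

```text
pics
{'time_s': 0.0, 'joints': array([-5.68891483e+01,  2.05919317e+01,  6.34614793e-01, -2.17181025e-02,
       -7.01372829e+01, -1.65081671e+01]), 'qd': array([ 0.05460333, -0.02103988,  0.03549333, -0.06915636,  0.06601768,
        0.01767625]), 'joint_torque': array([ 3.62684923e-04, -5.82724857e+01,  2.93056870e+01,  6.99741483e+00,
        6.79255289e-03, -1.20662326e-04]), 'tcp_pos': array([ 0.19273603, -0.64641422,  0.24461843]), 'eef_rot': array([ 94.33108593,  89.9032214 , 110.92637461]), 'contact_force': array([ 0.34541532, -0.39561233, -0.36790753]), 'moment': array([-0.02742756, -0.03721059, -0.05805812]), 'gripper_width': 0.08746886638511399}
side {'intrinsics': array([[525.87004154,   0.        , 276.86711328],
       [  0.        , 525.87004154, 204.84722885],
       [  0.        ,   0.        ,   1.        ]]), 'rvec': array([ 1.01074361, -2.4538725 ,  1.0185002 ]), 'tvec': array([0.285247  , 0.31827459, 1.17773175])}
top {'intrinsics': array([[395.71833239,   0.        , 278.93726837],
       [  0.        , 395.71833239, 213.08122996],
       [  0.        ,   0.        ,   1.        ]]), 'rvec': array([ 2.13671499, -2.1891383 ,  0.0599177 ]), 'tvec': array([-0.04198165,  0.47464916,  1.06400719])}
wrist {'intrinsics': array([[312.78776435,   0.        , 284.03979328],
       [  0.        , 312.78776435, 209.43352603],
       [  0.        ,   0.        ,   1.        ]]), 'rvec': array([-1.75759926, -2.35605743, -0.36086189]), 'tvec': array([ 0.67459913, -0.03824737,  0.39125821])}
```

View pics/top0.png

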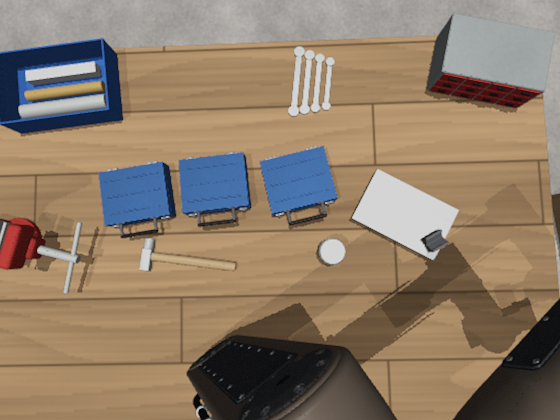

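View pics/side0.png

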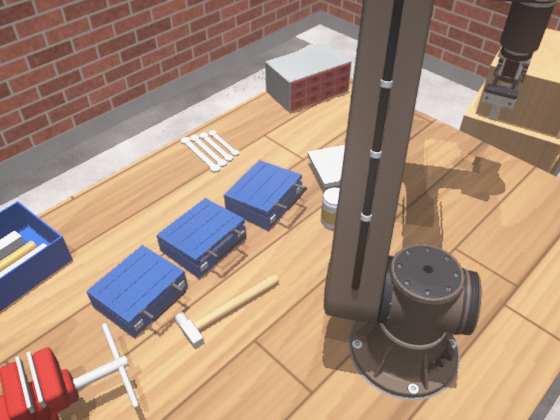

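View pics/wrist0.png

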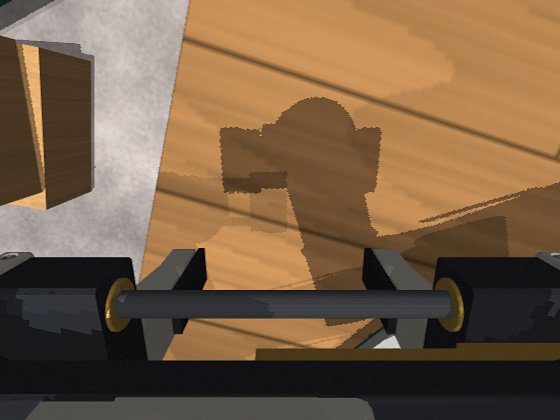

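```bash
cat > h.py <<'E'
import numpy as np, cv2
from plant import *
def P(m):
    R=cv2.Rodrigues(np.array(m['rvec'],float))[0]; return np.array(m['intrinsics']),R,np.array(m['tvec'],float)
def ray(m,uv):
    K,R,t=P(m); d=R.T@np.linalg.solve(K,[uv[0],uv[1],1.]); return -R.T@t,d
def onz(m,uv,z):
    o,d=ray(m,uv); return o+d*(z-o[2])/d[2]
def tri(m1,a,m2,b):
    K,R,t=P(m1);K2,R2,t2=P(m2)
    X=cv2.triangulatePoints(K@np.c_[R,t],K2@np.c_[R2,t2],np.float64(a).reshape(2,1),np.float64(b).reshape(2,1)).ravel();return X[:3]/X[3]
def proj(m,X):
    K,R,t=P(m); return cv2.projectPoints(np.float64(X).reshape(-1,3),np.array(m['rvec'],float),t,K,None)[0].reshape(-1,2)
E
python3 - <<'E'
from h import *
im=cv2.imread('pics/top0.png'); m=camera_model('top')
hsv=cv2.cvtColor(im,cv2.COLOR_BGR2HSV)
blue=cv2.inRange(hsv,(100,120,40),(130,255,255))
cs,_=cv2.findContours(blue,cv2.RETR_EXTERNAL,cv2.CHAIN_APPROX_NONE)
for c in cs:
    if cv2.contourArea(c)<1000: continue
    r=cv2.minAreaRect(c); b=cv2.boxPoints(r); print(r); 
    print([np.round(onz(m,p,.06)[:2],3).tolist() for p in b], onz(m,r[0],.06))
cv2.imwrite('pics/a.png',cv2.resize(im[140:270,90:480],None,fx=2,fy=2,interpolation=cv2.INTER_CUBIC))
im=cv2.imread('pics/side0.png')
cv2.imwrite('pics/b.png',cv2.resize(im[120:380,80:370],None,fx=2.2,fy=2.2,interpolation=cv2.INTER_CUBIC))
E
```

```text
((136.25750732421875, 194.09352111816406), (55.185768127441406, 71.76868438720703), 80.21759033203125)
[[0.591, 0.436], [0.619, 0.243], [0.471, 0.218], [0.444, 0.408]] [0.5307828 0.3261974 0.06     ]
((213.63375854492188, 183.67042541503906), (55.63783264160156, 67.92924499511719), 83.48019409179688)
[[0.621, 0.217], [0.636, 0.035], [0.487, 0.02], [0.471, 0.2]] [0.5531527  0.11770286 0.06      ]
((297.8823547363281, 180.5294189453125), (55.29811477661133, 66.45475006103516), 75.96376037597656)
[[0.609, -0.004], [0.647, -0.177], [0.503, -0.208], [0.464, -0.037]] [ 0.55529118 -0.10685959  0.06      ]
((57.63767623901367, 85.69190979003906), (83.50129699707031, 123.8762435913086), 82.64761352539062)
[[0.942, 0.741], [0.974, 0.393], [0.737, 0.361], [0.704, 0.701]] [0.83844084 0.54818695 0.06      ]
```

View pics/a.png

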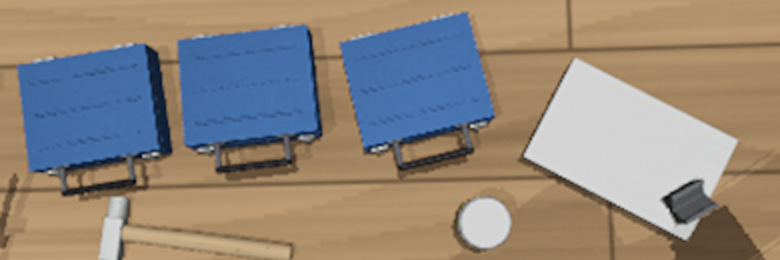

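View pics/b.png

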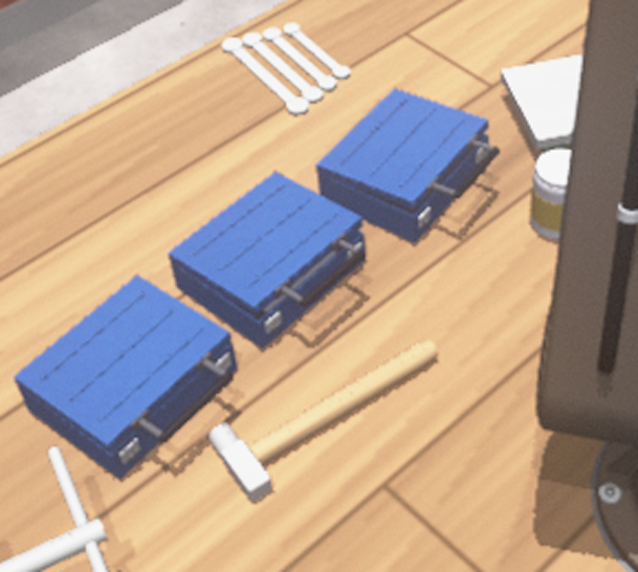

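```bash
python3 - <<'E'
from h import *
im=cv2.imread('pics/top0.png'); m=camera_model('top'); ms=camera_model('side'); si=cv2.imread('pics/side0.png')
hsv=cv2.cvtColor(im,cv2.COLOR_BGR2HSV)
for nm,box in (('L',(90,150,178,245)),('M',(176,145,255,235)),('R',(255,140,340,230))):
    x0,y0,x1,y1=box; s=hsv[y0:y1,x0:x1]
    b=cv2.inRange(s,(100,120,110),(130,255,255))
    c=max(cv2.findContours(b,cv2.RETR_EXTERNAL,cv2.CHAIN_APPROX_NONE)[0],key=cv2.contourArea)
    r=cv2.minAreaRect(c); bp=cv2.boxPoints(r)+[x0,y0]
    W=np.array([onz(m,p,.06) for p in bp]); print(nm,'lid c',W.mean(0).round(4),'edges',[round(float(np.linalg.norm(W[i]-W[(i+1)%4])),4) for i in range(4)],np.round(W[:,:2],3).tolist())
    e=W[1]-W[0]; print(' edge ang',np.degrees(np.arctan2(e[1],e[0])))
    k=(s[:,:,2]<75)&(s[:,:,1]<200); k[: int(bp[:,1].max()-y0)-8]=0
    k=k.astype(np.uint8); n,lab,st,_=cv2.connectedComponentsWithStats(k); j=1+np.argmax(st[1:,4]); pts=np.argwhere(lab==j)[:,::-1].astype(np.float32)
    rr=cv2.minAreaRect(pts); print(' handle px',np.add(rr[0],[x0,y0]),rr[1:],onz(m,np.add(rr[0],[x0,y0]),.053).round(4))
# plate, light grey
g=cv2.inRange(hsv,(0,0,150),(180,40,255)); g[:, :345]=0; g[:160]=0;g[270:]=0
c=max(cv2.findContours(g,cv2.RETR_EXTERNAL,cv2.CHAIN_APPROX_NONE)[0],key=cv2.contourArea)
r=cv2.minAreaRect(cv2.convexHull(c)); bp=cv2.boxPoints(r); W=np.array([onz(m,p,.045) for p in bp]); print('plate',r,W.round(4).tolist(),W.mean(0),[np.linalg.norm(W[i]-W[i-1]).round(4) for i in range(4)])
E
cat > z.py <<'E'
import cv2,sys
n,x0,y0,x1,y1,f,o=sys.argv[1:]
x0,y0,x1,y1=map(int,(x0,y0,x1,y1))
cv2.imwrite(o,cv2.resize(cv2.imread(n)[y0:y1,x0:x1],None,fx=float(f),fy=float(f),interpolation=cv2.INTER_CUBIC))
E
python3 z.py pics/side0.png 80 160 310 340 3.4 pics/c.png
python3 z.py pics/top0.png 95 140 345 245 3.2 pics/d.png
```

```text
L lid c [0.5333 0.3335 0.06  ] edges [0.1805, 0.1445, 0.1783, 0.145] [[0.592, 0.435], [0.617, 0.257], [0.474, 0.233], [0.45, 0.409]]
 edge ang -82.14413232289189
 handle px [139.15606689 233.51445007] ((3.9534871578216553, 36.645782470703125), 81.25383758544922) [0.4254 0.3203 0.053 ]
M lid c [0.5569 0.1198 0.06  ] edges [0.1803, 0.1425, 0.1782, 0.1431] [[0.62, 0.217], [0.636, 0.038], [0.494, 0.023], [0.478, 0.201]]
 edge ang -84.93408137708985
 handle px [217.11054993 222.35669708] ((4.063089847564697, 38.58335494995117), 82.64761352539062) [0.4501 0.1107 0.053 ]
R lid c [ 0.5582 -0.1065  0.06  ] edges [0.1774, 0.1431, 0.1753, 0.1433] [[0.61, -0.005], [0.647, -0.178], [0.507, -0.207], [0.47, -0.036]]
 edge ang -77.87207128686148
 handle px [307.57648087 219.29498291] ((4.015394687652588, 38.325504302978516), 75.46554565429688) [ 0.4522 -0.1298  0.053 ]
plate ((404.7000427246094, 214.10003662109375), (92.5732192993164, 56.796119689941406), 26.56505012512207) [[0.4512, -0.2442, 0.045], [0.5858, -0.3171, 0.045], [0.4689, -0.529, 0.045], [0.3373, -0.4554, 0.045]] [ 0.46081757 -0.38643349  0.045     ] [np.float64(0.2399), np.float64(0.1531), np.float64(0.2421), np.float64(0.1508)]
```

View pics/c.png

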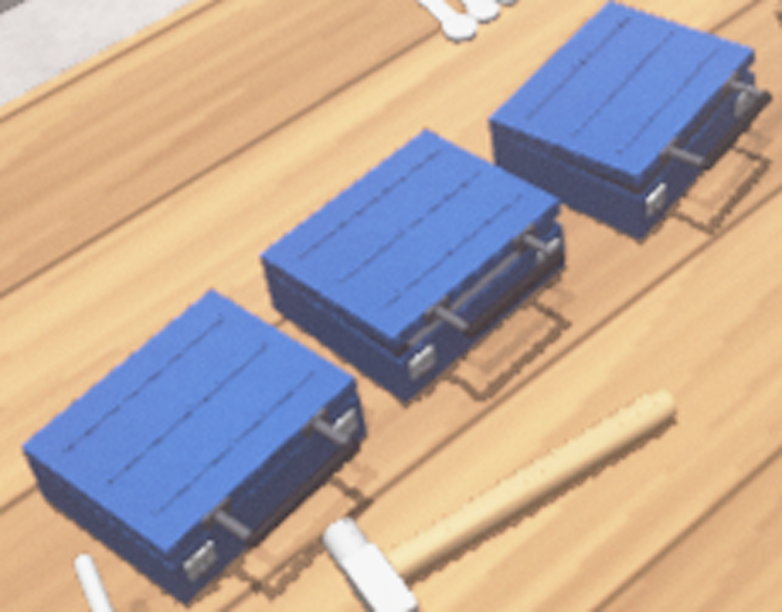

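View pics/d.png

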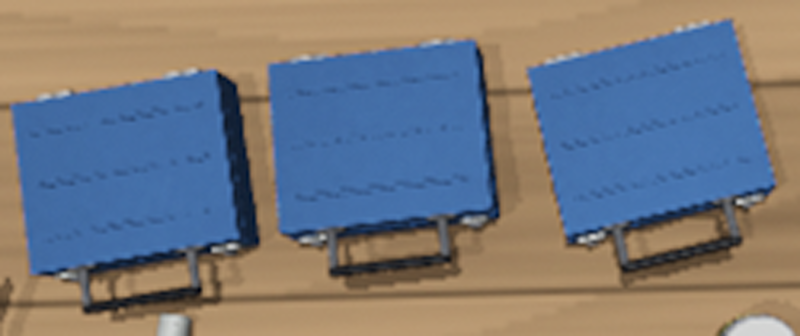

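Run:
```python
from h import *
m=camera_model('top'); ms=camera_model('side')
D={'L':[((122.5,236.3),(152.1,317.4)),((157.5,230.6),(182.9,289.4))],'M':[((199.1,225),(216.8,255.6)),((236.3,220.6),(243.2,233.5))],'R':[((290.6,223.4),(285.9,207.1)),((325.6,215),(305,187.9))]}
C={'L':(((.5333,.3335)),7.86),'M':((.5569,.1198),5.07),'R':((.5582,-.1065),12.13)}
for k,v in D.items():
    E=[tri(m,a,ms,b) for a,b in v]; e=E[1]-E[0]
    print(k,np.round(E,4).tolist(),'len',np.linalg.norm(e).round(3),'mid',np.mean(E,0).round(4),'perp yaw',np.degrees(np.arctan2(e[1],e[0]))+90)
```

```text
L [[0.4231, 0.3663, 0.0599], [0.4352, 0.2716, 0.0602]] len 0.095 mid [0.4292 0.319  0.06  ] perp yaw 7.301950917535294
M [[0.4466, 0.1572, 0.0747], [0.4567, 0.0609, 0.0706]] len 0.097 mid [0.4517 0.1091 0.0727] perp yaw 6.008149126560156
R [[0.4452, -0.0813, 0.0719], [0.4637, -0.1743, 0.0678]] len 0.095 mid [ 0.4545 -0.1278  0.0699] perp yaw 11.211300043012486
```

```bash
cat > pl.py <<'E'
from h import *
from scipy.spatial.transform import Rotation as Ro
import json
def cur():
    s=get_state(); r,p,y=s['eef_rot']; R=Ro.from_euler('xyz',[r,p,y],degrees=True).as_matrix()
    return s,np.array(s['tcp_pos']),np.degrees(np.arctan2(R[1,1],R[0,1])),R
def axes(a):
    a=np.radians(a); return np.array([[0,0,-1],[np.cos(a),np.sin(a),0],[np.sin(a),-np.cos(a),0]])
def rows(way,a_t,pos=None,a=None,smax=1.0,dec=2):
    """way: list of world points; rotates to a_t during the path; prints rows"""
    if pos is None:
        s,pos,a,_=cur()
    pos=np.array(pos,float); out=[]; segs=[]
    L=[np.linalg.norm(np.subtract(q,p)) for p,q in zip([pos]+list(way)[:-1],way)]
    d=(a_t-a+180)%360-180 if abs(a_t-a)>180 and False else a_t-a
    tot=sum(L); prev=pos.copy(); acc=0
    n_rot=int(np.ceil(abs(d)/5.8)) 
    ns=[max(1,int(np.ceil(l/(0.02*smax)))) for l in L]
    N=sum(ns)
    if N<n_rot: ns=[int(np.ceil(n*n_rot/N)) for n in ns]; N=sum(ns)
    turn=-d/N/6
    for w,n in zip(way,ns):
        w=np.array(w,float)
        for i in range(n):
            step=(w-pos)/(n-i); t=axes(a)@step/0.02; t=np.round(np.clip(t,-1,1),dec); tr=round(turn,2)
            out.append([t.tolist(),tr]); pos=pos+axes(a).T@t*0.02; a-=tr*6
    for k in range(0,len(out),20): print(json.dumps(out[k:k+20]))
    print('n',len(out),'end',pos.round(4),round(a,2))
    return out
def st():
    s,p,a,R=cur(); print('t',round(s['time_s'],2),'p',p.round(4),'a',round(a,2),'F',np.round(s['contact_force'],1),'w',round(s['gripper_width'],4),'j6',round(s['joints'][5],1))
E
python3 - <<'E'
from pl import *
s,p,a,R=cur(); print(p,a,R.round(3))
rows([(.452,-.1295,.2),(.4525,-.1295,.13)],192.1)
E
```

```text
[ 0.1927448  -0.64652671  0.24482572] 106.59788485503589 [[-0.001 -0.286  0.958]
 [ 0.001  0.958  0.286]
 [-1.     0.001 -0.   ]]
[[[0.07, 0.7, 0.66], -0.42], [[0.07, 0.67, 0.69], -0.42], [[0.08, 0.64, 0.72], -0.42], [[0.07, 0.61, 0.75], -0.42], [[0.08, 0.58, 0.77], -0.42], [[0.07, 0.54, 0.8], -0.42], [[0.08, 0.51, 0.82], -0.42], [[0.07, 0.47, 0.84], -0.42], [[0.08, 0.43, 0.86], -0.42], [[0.07, 0.39, 0.88], -0.42], [[0.08, 0.35, 0.9], -0.42], [[0.07, 0.32, 0.91], -0.42], [[0.08, 0.27, 0.92], -0.42], [[0.07, 0.23, 0.94], -0.42], [[0.08, 0.19, 0.94], -0.42], [[0.07, 0.15, 0.95], -0.42], [[0.08, 0.11, 0.96], -0.42], [[0.07, 0.07, 0.96], -0.42], [[0.08, 0.02, 0.96], -0.42], [[0.07, -0.02, 0.97], -0.42]]
[[[0.08, -0.06, 0.96], -0.42], [[0.07, -0.1, 0.96], -0.42], [[0.08, -0.14, 0.95], -0.42], [[0.07, -0.19, 0.95], -0.42], [[0.08, -0.23, 0.94], -0.42], [[0.07, -0.27, 0.93], -0.42], [[0.08, -0.31, 0.91], -0.42], [[0.07, -0.35, 0.9], -0.42], [[0.08, -0.39, 0.88], -0.42], [[0.07, -0.42, 0.87], -0.42], [[0.88, -0.01, -0.0], -0.42], [[0.87, -0.01, -0.0], -0.42], [[0.88, -0.0, -0.0], -0.42], [[0.87, -0.01, -0.0], -0.42]]
n 34 end [ 0.4525 -0.1294  0.13  ] 192.28
```

Request:
step_arm:
  steps:
    - [[0, 0, 0], -0.95]
    - [[0, 0, 0], -0.95]
    - [[0, 0, 0], -0.95]
    - [[0, 0, 0], -0.95]
    - [[0, 0, 0], -0.95]
    - [[0, 0, 0], -0.95]
    - [[0, 0, 0], -0.95]
    - [[0, 0, 0], -0.95]
    - [[0, 0, 0], -0.95]
    - [[0, 0, 0], -0.95]
    - [[0, 0, 0], -0.95]
    - [[0, 0, 0], -0.95]
    - [[0, 0, 0], -0.95]
    - [[0, 0, 0], -0.95]
    - [[0, 0, 0], -0.95]
    - [[0, -0.8, 1], 0]
    - [[0, -0.8, 1], 0]
    - [[0, -0.8, 1], 0]
    - [[0, -0.8, 1], 0]
    - [[0, -0.8, 1], 0]
  fingers: 0.75

```text
time_s: 1.82
tcp_pos: [0.2503, -0.5311, 0.2452]
eef_rot: [21.0, 90.0, 123.1]
contact_force: [1.3, 0.7, 0.7]
gripper_width: 0.0218
```

Request:
step_arm:
  steps:
    - [[0.1, -0.8, 1], 0]
    - [[0.1, -0.8, 1], 0]
    - [[0.1, -0.8, 1], 0]
    - [[0.1, -0.8, 1], 0]
    - [[0.1, -0.8, 1], 0]
    - [[0.1, -0.8, 1], 0]
    - [[0.1, -0.8, 1], 0]
    - [[0.1, -0.8, 1], 0]
    - [[0.1, -0.8, 1], 0]
    - [[0.1, -0.8, 1], 0]
    - [[0.1, -0.8, 1], 0]
    - [[0.2, -0.8, 0.9], 0]
    - [[0.2, -0.8, 0.9], 0]
    - [[0.2, -0.8, 0.9], 0]
    - [[0.3, -0.8, 0.9], 0]
    - [[0.3, -0.8, 0.9], 0]
    - [[0.4, -0.8, 0.5], 0]
    - [[0.5, -0.6, 0.2], 0]
    - [[0, 0, 0], 0]

```text
time_s: 3.4
tcp_pos: [0.4607, -0.1548, 0.1796]
eef_rot: [73.2, 89.9, 175.4]
contact_force: [0.2, -0.5, 0.6]
gripper_width: 0.022
```

Run:
```python
from pl import *
st(); s,p,a,R=cur(); d=np.array([.4525,-.1295,.078])-p; print((R.T@d/.02).round(2))
cv2.imwrite('pics/w1.png',capture('wrist'))
```

```text
t 3.4 p [ 0.4607 -0.1548  0.1796] a -167.8 F [ 0.2 -0.5  0.6] w 0.022 j6 7.6
[5.08 0.12 1.32]
```

View pics/w1.png

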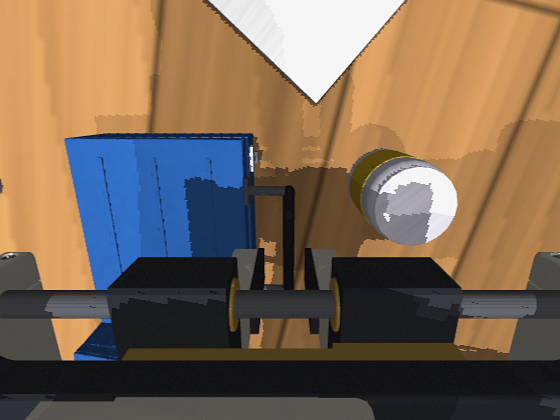

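Run:
```python
from pl import *
m=camera_model('wrist'); s,p,a,R=cur()
for uv in ((291,192),(290.5,230),(290,260)):
    X=onz(m,uv,.070); print(X.round(4),(R.T@(X-p)*1000).round(1))
```

```text
[ 0.4582 -0.1745  0.07  ] [110.2   5.3 -18.2]
[ 0.4514 -0.1418  0.07  ] [110.2   5.   15.2]
[ 0.4457 -0.1141  0.07  ] [110.3   4.8  43.5]
```

Request:
step_arm:
  steps:
    - [[0.2, 0.1, 0.7], 0]
    - [[0.5, 0.1, 0.6], 0]
    - [[0.9, 0, 0], 0]
    - [[0.9, 0, 0], 0]
    - [[0.8, 0, 0], 0]
    - [[0.8, 0, 0], 0]
    - [[0.6, 0, 0], 0]
    - [[0.4, 0, 0], 0]
    - [[0, 0, 0], 0]
    - [[0, 0, 0], 0]

```text
time_s: 4.28
tcp_pos: [0.4503, -0.1319, 0.0797]
eef_rot: [101.2, 90.0, -156.7]
contact_force: [0.9, 0.5, -0.3]
gripper_width: 0.0218
```

Request:
step_arm:
  steps:
    - [[0, 0, 0], 0]
    - [[0, 0, 0], 0]
    - [[0, 0, 0], 0]
    - [[0, 0, 0], 0]
  fingers: 1
  grip_force: 15

```text
time_s: 4.62
tcp_pos: [0.4517, -0.1313, 0.0804]
eef_rot: [-100.2, 89.8, 1.9]
contact_force: [1.4, -0.6, 0.1]
gripper_width: 0.009
```

Run:
```python
from pl import *
st(); s,p,a,R=cur()
# arc: hinge h (xy), start angle from measured; fingers offset dz above bar
h=np.array([.632,-.0908]); u=np.array([np.cos(np.radians(12.1)),np.sin(np.radians(12.1))])
print('dist hinge',(h-p[:2])@u)
```

```text
t 4.62 p [ 0.4517 -0.1313  0.0804] a -167.87 F [ 1.4 -0.6  0.1] w 0.009 j6 4.2
dist hinge 0.18476758269842078
```

```bash
cat > arc.py <<'E'
import numpy as np,sys,json
a0,a1=float(sys.argv[1]),float(sys.argv[2]); n=int(np.ceil((a1-a0)/.1)); A=np.linspace(a0,a1,n+1); e=[0,0]; out=[]
for i in range(n):
    y=-.182*(np.cos(a0)-np.cos(A[i+1]))/.02; x=-.182*(np.sin(A[i+1])-np.sin(a0))/.02
    r=[round(x-e[0],2),round(y-e[1],2)]; e[0]+=r[0]; e[1]+=r[1]; out.append([[r[0],r[1],0],0])
print(json.dumps(out),n)
E
python3 arc.py .132 1.68
```

```text
[[[-0.87, -0.16, 0], 0], [[-0.84, -0.24, 0], 0], [[-0.82, -0.32, 0], 0], [[-0.79, -0.4, 0], 0], [[-0.74, -0.47, 0], 0], [[-0.69, -0.54, 0], 0], [[-0.64, -0.61, 0], 0], [[-0.57, -0.67, 0], 0], [[-0.51, -0.72, 0], 0], [[-0.44, -0.76, 0], 0], [[-0.36, -0.8, 0], 0], [[-0.28, -0.84, 0], 0], [[-0.2, -0.85, 0], 0], [[-0.12, -0.87, 0], 0], [[-0.03, -0.88, 0], 0], [[0.05, -0.88, 0], 0]] 16
```

Request:
step_arm:
  steps:
    - [[-0.87, -0.16, 0], 0]
    - [[-0.84, -0.24, 0], 0]
    - [[-0.82, -0.32, 0], 0]
    - [[-0.79, -0.4, 0], 0]
    - [[-0.74, -0.47, 0], 0]
    - [[-0.69, -0.54, 0], 0]
    - [[-0.64, -0.61, 0], 0]
    - [[-0.57, -0.67, 0], 0]

```text
time_s: 5.28
tcp_pos: [0.5129, -0.1181, 0.1993]
eef_rot: [86.9, 89.5, -171.1]
contact_force: [-15.9, -1.7, 12.4]
gripper_width: 0.0095
```

Run:
```python
from pl import *
st()
cv2.imwrite('pics/s2.png',capture('side'))
```

```text
t 5.28 p [ 0.5129 -0.1181  0.1993] a -167.93 F [-15.9  -1.7  12.4] w 0.0095 j6 3.6
```

View pics/s2.png

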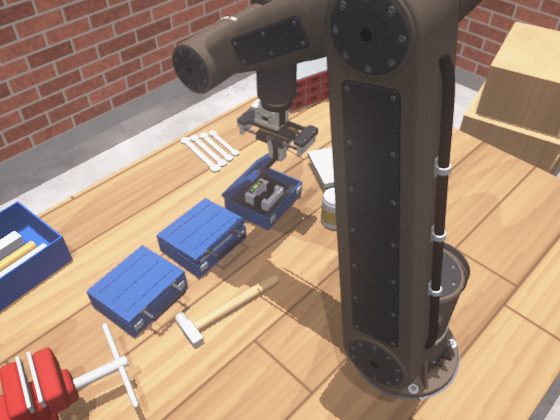

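```bash
python3 arc.py .88 1.68
```

```text
[[[-0.54, -0.73, 0], 0], [[-0.47, -0.78, 0], 0], [[-0.39, -0.82, 0], 0], [[-0.3, -0.86, 0], 0], [[-0.22, -0.88, 0], 0], [[-0.13, -0.9, 0], 0], [[-0.04, -0.91, 0], 0], [[0.06, -0.91, 0], 0]] 8
```

Request:
step_arm:
  steps:
    - [[-0.2, 0.15, 0], 0]
    - [[0, 0, 0], 0]

```text
time_s: 5.5
tcp_pos: [0.5156, -0.1172, 0.203]
eef_rot: [-86.5, 89.8, 15.6]
contact_force: [5.7, 0.9, -4.5]
gripper_width: 0.0093
```

Request:
step_arm:
  steps:
    - [[-0.54, -0.73, 0], 0]
    - [[-0.47, -0.78, 0], 0]
    - [[-0.39, -0.82, 0], 0]
    - [[-0.3, -0.86, 0], 0]
    - [[-0.22, -0.88, 0], 0]
    - [[-0.13, -0.9, 0], 0]

```text
time_s: 6.0
tcp_pos: [0.6111, -0.0969, 0.2446]
eef_rot: [88.7, 89.9, -169.2]
contact_force: [-1.5, -0.4, 1.5]
gripper_width: 0.0093
```

Request:
step_arm:
  steps:
    - [[-0.04, -0.91, 0], 0]
    - [[0.06, -0.9, 0], 0]
    - [[0, 0, 0], 0]

```text
time_s: 6.25
tcp_pos: [0.6496, -0.0887, 0.2436]
eef_rot: [-122.6, 89.9, -20.4]
contact_force: [2.9, 0.5, 1.8]
gripper_width: 0.0092
```

```bash
python3 - <<'E'
from pl import *
st()
cv2.imwrite('pics/s3.png',capture('side'))
E
python3 z.py pics/s3.png 150 80 370 260 3.4 pics/s3z.png
```

```text
t 6.25 p [ 0.6496 -0.0887  0.2436] a -167.84 F [2.9 0.5 1.8] w 0.0092 j6 2.9
```

View pics/s3z.png

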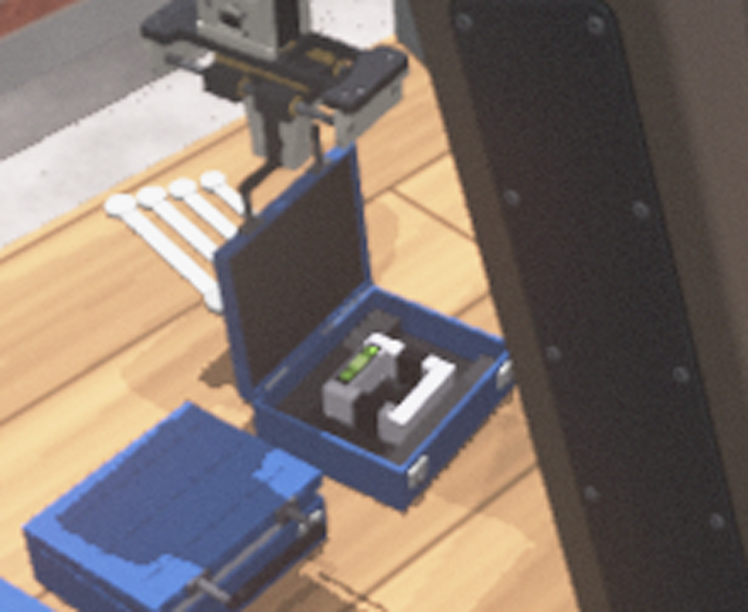

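Request:
step_arm:
  steps:
    - [[0, 0, 0], 0]
    - [[-0.7, 0, 0], 0]
    - [[-1, 0, 0], 0]
    - [[-1, 0, 0], 0.55]
    - [[0, 0.8, 1], 0.6]
    - [[0, 0.8, 1], 0]
    - [[0, 0.8, 1], 0]
    - [[0, 0.8, 1], 0]
    - [[0, 0.8, 1], 0]
    - [[0.9, 0.8, 1], 0]
    - [[0.9, 0.8, 1], 0]
    - [[0.9, 0.8, 1], 0]
    - [[0.9, 0.8, 1], 0]
    - [[0.9, 0.8, 1], 0]
    - [[0.9, 0.8, 0.8], 0]
    - [[0.9, 0.2, 0], 0]
    - [[0.9, 0, 0], 0]
    - [[0, 0, 0], 0]
  fingers: 0.75

```text
time_s: 7.8
tcp_pos: [0.4436, 0.107, 0.1505]
eef_rot: [110.1, 89.7, -154.7]
contact_force: [0.6, -0.5, -0.2]
gripper_width: 0.0217
```

```bash
python3 - <<'E'
from pl import *
st(); s,p,a,R=cur(); d=np.array([.450,.110,.076])-p; print((R.T@d/.02).round(2))
cv2.imwrite('pics/w4.png',capture('wrist'));cv2.imwrite('pics/s4.png',capture('side'))
E
python3 z.py pics/s4.png 80 80 310 260 3.4 pics/s4z.png
```

```text
t 7.8 p [0.4436 0.107  0.1505] a -174.79 F [ 0.6 -0.5 -0.2] w 0.0217 j6 -33.1
[ 3.72 -0.35  0.13]
```

View pics/w4.png

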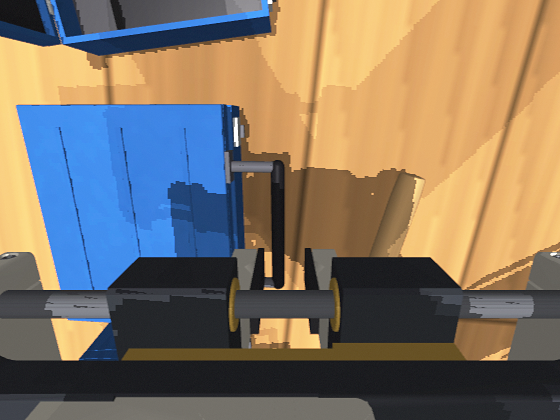

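View pics/s4z.png

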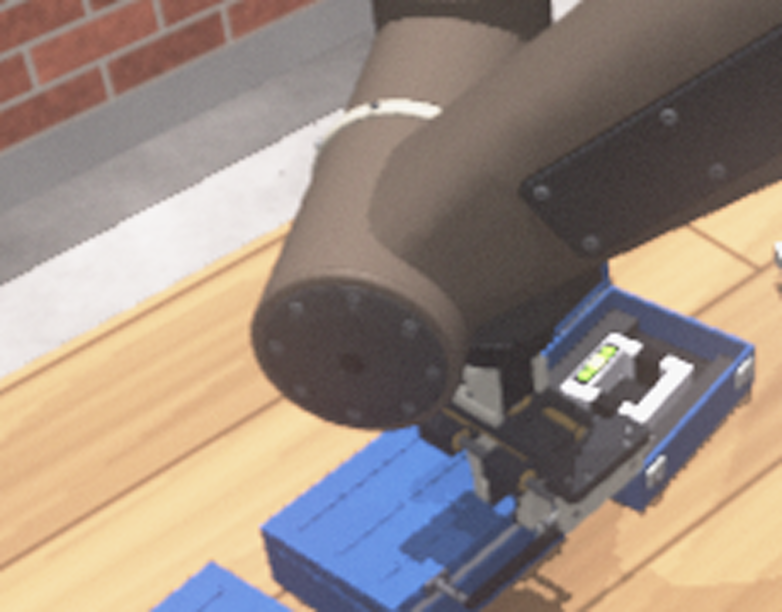

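Run:
```python
from pl import *
m=camera_model('wrist'); s,p,a,R=cur()
for uv in ((278.5,168),(278.5,230),(279,280)):
    X=onz(m,uv,.070); print(X.round(4),(R.T@(X-p)*1000).round(1))
```

```text
[0.4544 0.0656 0.07  ] [ 83.5  -4.4 -42.7]
[0.4503 0.113  0.07  ] [83.4 -4.7  4.9]
[0.4463 0.1557 0.07  ] [83.4 -4.5 47.8]
```

Request:
step_arm:
  steps:
    - [[0, -0.28, 0.1], 0]
    - [[0.7, 0, 0], 0]
    - [[0.9, 0, 0], 0]
    - [[0.9, 0, 0], 0]
    - [[0.7, 0, 0], 0]
    - [[0.4, 0, 0], 0]
    - [[0, 0, 0], 0]

```text
time_s: 8.48
tcp_pos: [0.4523, 0.1105, 0.0807]
eef_rot: [120.0, 89.9, -144.9]
contact_force: [-0.4, -1.0, 0.5]
gripper_width: 0.0219
```

Request:
step_arm:
  steps:
    - [[0, 0, 0], 0]
    - [[0, 0, 0], 0]
    - [[0, 0, 0], 0]
    - [[0, 0, 0], 0]
  fingers: 1

```text
time_s: 8.82
tcp_pos: [0.4481, 0.11, 0.0808]
eef_rot: [92.2, 89.6, -172.7]
contact_force: [-18.6, 7.2, -0.2]
gripper_width: 0.0094
```

```bash
python3 arc.py .115 1.68
```

```text
[[[-0.88, -0.15, 0], 0], [[-0.86, -0.23, 0], 0], [[-0.83, -0.31, 0], 0], [[-0.8, -0.39, 0], 0], [[-0.75, -0.47, 0], 0], [[-0.71, -0.54, 0], 0], [[-0.65, -0.61, 0], 0], [[-0.59, -0.67, 0], 0], [[-0.52, -0.72, 0], 0], [[-0.45, -0.77, 0], 0], [[-0.37, -0.81, 0], 0], [[-0.29, -0.84, 0], 0], [[-0.2, -0.86, 0], 0], [[-0.12, -0.88, 0], 0], [[-0.04, -0.89, 0], 0], [[0.06, -0.89, 0], 0]] 16
```

Request:
step_arm:
  steps:
    - [[-0.5, 0.2, 0], 0]
    - [[-0.86, -0.15, 0], 0]
    - [[-0.85, -0.25, 0], 0]
    - [[-0.82, -0.35, 0], 0]
    - [[-0.78, -0.42, 0], 0]
    - [[-0.73, -0.5, 0], 0]
    - [[-0.7, -0.55, 0], 0]

```text
time_s: 9.4
tcp_pos: [0.4976, 0.1163, 0.1888]
eef_rot: [-71.4, 89.4, 23.8]
contact_force: [21.2, 1.6, -24.5]
gripper_width: 0.0094
```

Run:
```python
from pl import *
st();s,p,a,R=cur()
h=np.array([.631,.1265]);u=-R[:2,1]; print((h-p[:2])@u, p[2]-.0105-.046)
```

```text
t 9.4 p [0.4976 0.1163 0.1888] a -174.78 F [ 21.2   1.6 -24.5] w 0.0094 j6 -30.2
0.13380660022787433 0.13225827721714395
```

```bash
python3 arc.py .81 1.68
```

```text
[[[-0.57, -0.67, 0], 0], [[-0.51, -0.71, 0], 0], [[-0.44, -0.77, 0], 0], [[-0.36, -0.8, 0], 0], [[-0.28, -0.83, 0], 0], [[-0.2, -0.86, 0], 0], [[-0.12, -0.87, 0], 0], [[-0.03, -0.88, 0], 0], [[0.06, -0.88, 0], 0]] 9
```

Request:
step_arm:
  steps:
    - [[0.2, -0.2, 0], 0]
    - [[0, 0, 0], 0]

```text
time_s: 9.57
tcp_pos: [0.4967, 0.1151, 0.1845]
eef_rot: [-18.4, 89.9, 76.7]
contact_force: [-7.1, 1.0, 8.0]
gripper_width: 0.0095
```

Request:
step_arm:
  steps:
    - [[-0.66, -0.6, 0], 0]
    - [[-0.55, -0.7, 0], 0]
    - [[-0.46, -0.76, 0], 0]
    - [[-0.38, -0.8, 0], 0]
    - [[-0.3, -0.83, 0], 0]
    - [[-0.22, -0.86, 0], 0]

```text
time_s: 10.07
tcp_pos: [0.5876, 0.1231, 0.2367]
eef_rot: [-69.0, 89.9, 26.2]
contact_force: [-3.0, 0.4, 3.4]
gripper_width: 0.0093
```

Run:
```python
from pl import *
st();s,p,a,R=cur()
h=np.array([.631,.1265]);u=-R[:2,1]; print((h-p[:2])@u, p[2]-.0105-.046)
```

```text
t 10.07 p [0.5876 0.1231 0.2367] a -174.78 F [-3.   0.4  3.4] w 0.0093 j6 -25.3
0.043546846834304896 0.1802416231624454
```

Request:
step_arm:
  steps:
    - [[-0.16, -0.88, 0], 0]
    - [[-0.08, -0.88, 0], 0]
    - [[0.02, -0.88, 0], 0]
    - [[0.07, -0.7, 0], 0]
    - [[0, 0, 0], 0]

```text
time_s: 10.48
tcp_pos: [0.6565, 0.1292, 0.2385]
eef_rot: [-93.5, 89.8, 1.6]
contact_force: [3.2, -1.5, 4.6]
gripper_width: 0.0093
```

Run:
```python
from pl import *
st();s,p,a,R=cur()
a=188; A=axes(a); d=np.array([.428,.319,.3])-p; print((A@d/.02).round(2))
```

```text
t 10.48 p [0.6565 0.1292 0.2385] a -174.8 F [ 3.2 -1.5  4.6] w 0.0093 j6 -22.7
[-3.07  9.99 10.99]
```

Request:
step_arm:
  steps:
    - [[0, 0, 0], 0]
    - [[-0.8, 0, 0], 0]
    - [[-1, 0, 0], 0]
    - [[-1, 0, 0], -0.47]
    - [[0, 0.9, 1], 0]
    - [[0, 0.9, 1], 0]
    - [[0, 0.9, 1], 0]
    - [[0, 0.9, 1], 0]
    - [[0, 0.9, 1], 0]
    - [[0.9, 0.9, 1], 0]
    - [[0.9, 0.9, 1], 0]
    - [[0.9, 0.9, 1], 0]
    - [[0.9, 0.9, 1], 0]
    - [[0.9, 0.9, 1], 0]
    - [[0.9, 0.9, 1], 0]
    - [[0.9, 0.1, 0], 0]
    - [[0.9, 0, 0], 0]
    - [[0.5, 0, 0], 0]
    - [[0, 0, 0], 0]
  fingers: 0.75

```text
time_s: 12.07
tcp_pos: [0.4235, 0.3178, 0.1371]
eef_rot: [129.2, 89.8, -132.8]
contact_force: [0.2, -0.5, 0.5]
gripper_width: 0.0217
```

Run:
```python
from pl import *
st(); s,p,a,R=cur(); d=np.array([.427,.319,.066])-p; print((R.T@d/.02).round(2))
cv2.imwrite('pics/w5.png',capture('wrist'))
```

```text
t 12.07 p [0.4235 0.3178 0.1371] a -171.98 F [ 0.2 -0.5  0.5] w 0.0217 j6 -50.1
[ 3.56 -0.19  0.04]
```

View pics/w5.png

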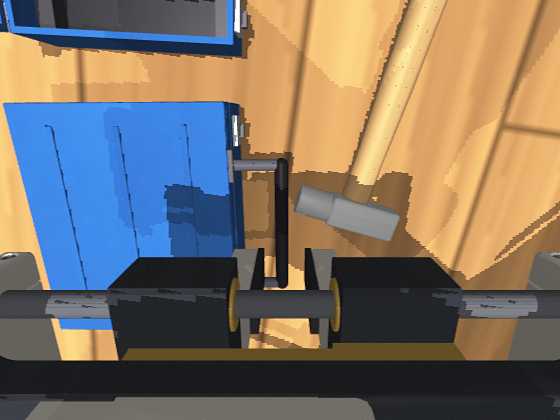

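Run:
```python
from pl import *
m=camera_model('wrist'); s,p,a,R=cur()
for uv in ((282,164),(282,230),(282.5,283)):
    X=onz(m,uv,.057); print(X.round(4),(R.T@(X-p)*1000).round(1))
for uv in ((297,200),(305,190),(330,228)):
    X=onz(m,uv,.025); print('ham',X.round(4),(R.T@(X-p)*1000).round(1))
```

```text
[0.4325 0.2731 0.057 ] [ 81.5  -1.9 -45.9]
[0.4257 0.3226 0.057 ] [81.4 -2.   4.1]
[0.4191 0.3674 0.057 ] [81.4 -1.7 49.3]
ham [0.4154 0.3064 0.025 ] [113.5  10.4 -10.5]
ham [0.4101 0.297  0.025 ] [113.5  17.  -19.1]
ham [0.3834 0.3273 0.025 ] [113.5  39.2  14.6]
```

Request:
step_arm:
  steps:
    - [[0, 0, 0.7], 0]
    - [[0.6, 0, 0.4], 0]
    - [[0.9, 0, 0], 0]
    - [[0.9, 0, 0], 0]
    - [[0.7, 0, 0], 0]
    - [[0.3, 0, 0], 0]
    - [[0, 0, 0], 0]

```text
time_s: 12.7
tcp_pos: [0.4218, 0.341, 0.0702]
eef_rot: [142.2, 89.9, -119.8]
contact_force: [0.4, 0.8, 0.1]
gripper_width: 0.0217
```

Request:
step_arm:
  steps:
    - [[0, 0, 0], 0]
    - [[0, 0, 0], 0]
    - [[0, 0, 0], 0]
    - [[0, 0, 0], 0]
  fingers: 1

```text
time_s: 13.03
tcp_pos: [0.422, 0.3416, 0.0715]
eef_rot: [-33.0, 89.9, 65.0]
contact_force: [-3.0, 0.8, 1.7]
gripper_width: 0.0092
```

```bash
python3 arc.py .06 1.68
```

```text
[[[-0.86, -0.09, 0], 0], [[-0.85, -0.18, 0], 0], [[-0.83, -0.25, 0], 0], [[-0.8, -0.33, 0], 0], [[-0.77, -0.41, 0], 0], [[-0.72, -0.48, 0], 0], [[-0.67, -0.54, 0], 0], [[-0.62, -0.61, 0], 0], [[-0.56, -0.66, 0], 0], [[-0.49, -0.72, 0], 0], [[-0.43, -0.75, 0], 0], [[-0.35, -0.8, 0], 0], [[-0.27, -0.82, 0], 0], [[-0.19, -0.84, 0], 0], [[-0.11, -0.86, 0], 0], [[-0.03, -0.87, 0], 0], [[0.05, -0.87, 0], 0]] 17
```

Request:
step_arm:
  steps:
    - [[-0.86, -0.09, 0], 0]
    - [[-0.85, -0.18, 0], 0]
    - [[-0.83, -0.25, 0], 0]
    - [[-0.8, -0.33, 0], 0]
    - [[-0.77, -0.41, 0], 0]

```text
time_s: 13.45
tcp_pos: [0.4466, 0.345, 0.1539]
eef_rot: [-10.0, 89.9, 88.0]
contact_force: [1.7, 3.1, -5.2]
gripper_width: 0.0089
```

Request:
step_arm:
  steps:
    - [[-0.72, -0.48, 0], 0]
    - [[-0.67, -0.54, 0], 0]

```text
time_s: 13.62
tcp_pos: [0.466, 0.3477, 0.1817]
eef_rot: [36.8, 89.9, 134.8]
contact_force: [-5.8, 4.3, -1.1]
gripper_width: 0.0094
```

Forces are small; continue.

Request:
step_arm:
  steps:
    - [[-0.62, -0.61, 0], 0]
    - [[-0.56, -0.66, 0], 0]
    - [[-0.49, -0.72, 0], 0]

```text
time_s: 13.87
tcp_pos: [0.5053, 0.3533, 0.2162]
eef_rot: [32.4, 89.9, 130.5]
contact_force: [-9.1, 2.3, 6.9]
gripper_width: 0.0091
```

Request:
step_arm:
  steps:
    - [[-0.43, -0.75, 0], 0]
    - [[-0.35, -0.8, 0], 0]
    - [[-0.27, -0.82, 0], 0]

```text
time_s: 14.12
tcp_pos: [0.5534, 0.3599, 0.2372]
eef_rot: [-29.0, 89.9, 69.1]
contact_force: [-4.1, 2.4, 4.0]
gripper_width: 0.0092
```

Request:
step_arm:
  steps:
    - [[-0.19, -0.84, 0], 0]
    - [[-0.11, -0.86, 0], 0]
    - [[-0.03, -0.87, 0], 0]
    - [[0.05, -0.87, 0], 0]
    - [[0, 0, 0], 0]

```text
time_s: 14.53
tcp_pos: [0.6245, 0.3696, 0.2414]
eef_rot: [-78.2, 89.8, 19.8]
contact_force: [1.6, 0.7, 3.6]
gripper_width: 0.0093
```

Request:
step_arm:
  steps:
    - [[0, 0, 0], 0]
    - [[0, 0, 0], 0]
    - [[-0.8, 0, 0], 0]
    - [[-1, 0, 0], 0]
    - [[-1, 0, 0], 0]
    - [[-1, 0.5, 0], 0]
    - [[-0.5, 1, 0], 0]
    - [[0, 1, 0], 0]
    - [[0, 1, 0], 0]
    - [[0, 1, 0], 0]
    - [[0, 1, 0], 0]
    - [[0, 1, 0], 0]
    - [[0, 1, 0], 0]
  fingers: 0.7

```text
time_s: 15.62
tcp_pos: [0.471, 0.3472, 0.3264]
eef_rot: [112.7, 90.0, -149.2]
contact_force: [-0.4, 0.2, 0.3]
gripper_width: 0.0262
```

```bash
python3 - <<'E'
from pl import *
st()
cv2.imwrite('pics/t6.png',capture('top'));cv2.imwrite('pics/s6.png',capture('side'))
E
python3 z.py pics/t6.png 60 100 360 300 2.6 pics/t6z.png
```

```text
t 15.62 p [0.471  0.3472 0.3264] a -171.96 F [-0.4  0.2  0.3] w 0.0262 j6 -47.5
```

View pics/t6z.png

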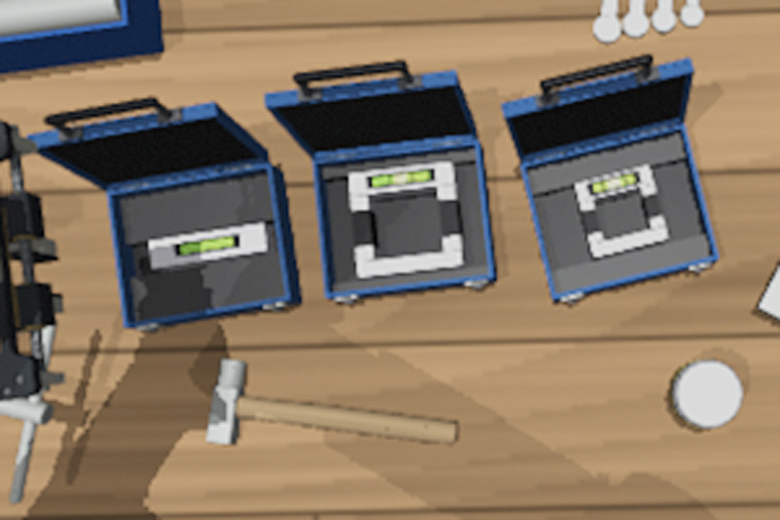

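View pics/s6.png

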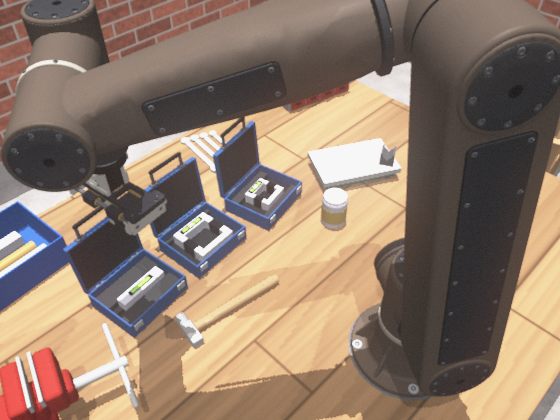

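```bash
python3 - <<'E'
from pl import *
m=camera_model('top'); im=cv2.imread('pics/t6.png'); hsv=cv2.cvtColor(im,cv2.COLOR_BGR2HSV)
g=cv2.inRange(hsv,(0,0,140),(180,60,255)); x0,y0,x1,y1=183,158,247,212
q=np.zeros_like(g); q[y0:y1,x0:x1]=g[y0:y1,x0:x1]
n,lab,stt,_=cv2.connectedComponentsWithStats(q)
pts=np.vstack([np.argwhere(lab==j)[:,::-1] for j in range(1,n) if stt[j,4]>15]).astype(np.float32)
r=cv2.minAreaRect(pts); bp=cv2.boxPoints(r); W=np.array([onz(m,b,.042) for b in bp])
print(r,bp.round(1).tolist());print(W.round(4).tolist(),W.mean(0).round(4),[np.linalg.norm(W[i]-W[i-1]).round(4) for i in range(4)])
for i in range(2):
    e=W[i+1]-W[i]; print(np.degrees(np.arctan2(e[1],e[0])))
# case M: blue rim
b=cv2.inRange(hsv,(100,120,60),(130,255,255));
E
python3 z.py pics/t6.png 170 120 260 220 6 pics/t6y.png; python3 z.py pics/s6.png 140 150 260 280 4.5 pics/s6y.png
```

```text
((215.3780517578125, 183.90245056152344), (40.97010040283203, 41.19096374511719), 83.6598129272461) [[192.60000610351562, 165.8000030517578], [233.60000610351562, 161.3000030517578], [238.10000610351562, 202.0], [197.1999969482422, 206.5]]
[[0.607, 0.1783, 0.042], [0.6162, 0.0661, 0.042], [0.5044, 0.0553, 0.042], [0.495, 0.1665, 0.042]] [0.5556 0.1166 0.042 ] [np.float64(0.1126), np.float64(0.1126), np.float64(0.1123), np.float64(0.1116)]
-85.28433014177794
-174.4905651279738
```

View pics/t6y.png

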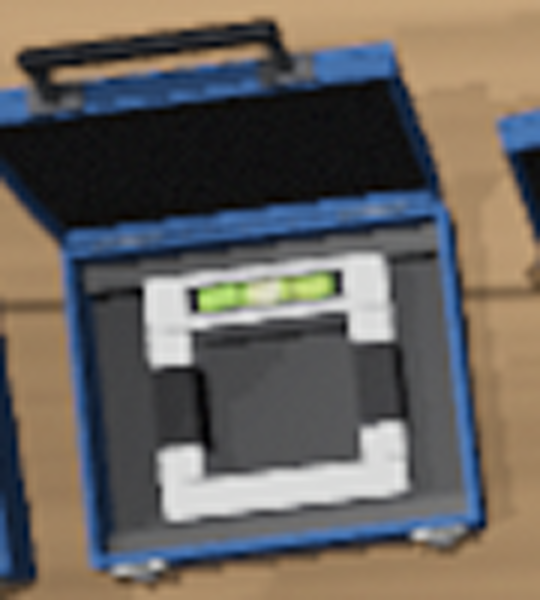

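View pics/s6y.png

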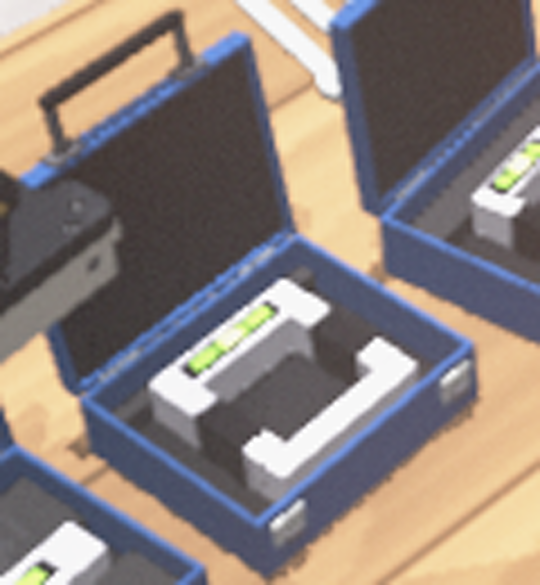

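Run:
```python
from pl import *
m=camera_model('top'); ms=camera_model('side')
for a,b in (((193,166.2),(173.6,235.6)),((233.2,161.8),(204,212.2)),((237.6,201.8),(232.9,231.8))):
    print(tri(m,a,ms,b).round(4))
# case M inner floor/rim corners on z=.046: zoom coordinates /6+(170,120)
for q in ((65,250),(443,212),(483,522),(98,565)):
    print('rim',onz(m,(q[0]/6+170,q[1]/6+120),.046).round(4))
print('case M est centre', (np.array([.631,.1265])-.073*np.array([np.cos(np.radians(5.2)),np.sin(np.radians(5.2))])))
```

```text
[0.6055 0.1772 0.0393]
[0.6149 0.0671 0.0393]
[0.5063 0.058  0.0369]
rim [0.6185 0.2097 0.046 ]
rim [0.6308 0.0374 0.046 ]
rim [0.4895 0.0216 0.046 ]
rim [0.4747 0.195  0.046 ]
case M est centre [0.55830044 0.11988382]
```

Request:
step_arm:
  steps:
    - [[0, 0, 0], 0.97]
    - [[0, 0, 0], 0.97]
    - [[0, 0, 0], 0.97]
    - [[0, 0, 0], 0.97]
    - [[0, 0, 0], 0.97]
    - [[0, 0, 0], 0.97]
    - [[0, 0, 0], 0.97]
    - [[0, 0, 0], 0.97]
    - [[0, 0, 0], 0.97]
    - [[0, 0, 0], 0.97]
    - [[0, 0, 0], 0.97]
    - [[0, 0, 0], 0.97]
    - [[0, 0, 0], 0.97]
    - [[0, 0, 0], 0.97]
    - [[0, 0, 0], 0.97]
    - [[0, 0, 0], 0.95]
    - [[0, 0, 0], 0]
  fingers: 0.72

```text
time_s: 17.13
tcp_pos: [0.4727, 0.3478, 0.3264]
eef_rot: [-145.5, 90.0, -140.7]
contact_force: [-0.4, 0.6, -0.6]
gripper_width: 0.0242
```

Request:
step_arm:
  steps:
    - [[0.5, -0.9, 0.3], 0]
    - [[0.9, -0.9, 0.3], 0]
    - [[0.9, -0.9, 0.3], 0]
    - [[0.9, -0.9, 0.3], 0]
    - [[0.9, -0.9, 0.3], 0]
    - [[0.9, -0.9, 0.3], 0]
    - [[0.9, -0.9, 0.3], 0]
    - [[0.9, -0.9, 0.3], 0]
    - [[0.9, -0.9, 0.3], 0]
    - [[0.8, -0.9, 0.2], 0]
    - [[0.7, -0.5, 0], 0]
    - [[0, 0, 0], 0]

```text
time_s: 18.13
tcp_pos: [0.5456, 0.1611, 0.1394]
eef_rot: [-157.3, 89.7, -152.2]
contact_force: [-1.5, -1.0, -0.5]
gripper_width: 0.0245
```

Run:
```python
from pl import *
st(); s,p,a,R=cur(); d=np.array([.5455,.1619,.032])-p; print((R.T@d/.02).round(2))
cv2.imwrite('pics/w7.png',capture('wrist'))
```

```text
t 18.13 p [0.5456 0.1611 0.1394] a 95.08 F [-1.5 -1.  -0.5] w 0.0245 j6 -121.0
[5.37 0.05 0.03]
```

View pics/w7.png

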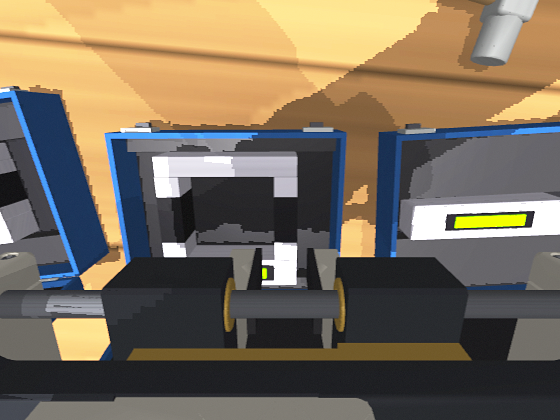

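Run:
```python
from pl import *
m=camera_model('wrist'); s,p,a,R=cur()
for uv,z in (((274,190),.042),((297,190),.042),((275,247),.042),((296.5,247),.042),((297,153),.042),((153,158),.042),((344,200),.046),((240,153),.042),((274,178),.042),((336,250),.046)):
    X=onz(m,uv,z); print(uv,X.round(4),(R.T@(X-p)*1000).round(1))
```

```text
(274, 190) [0.5249 0.1522 0.042 ] [ 99.2  -8.1 -22. ]
(297, 190) [0.5233 0.1702 0.042 ] [ 99.2  10.  -22. ]
(275, 247) [0.5733 0.1569 0.042 ] [99.1 -7.7 26.6]
(296.5, 247) [0.5717 0.1746 0.042 ] [99.  10.1 26.6]
(297, 153) [0.4947 0.1673 0.042 ] [ 99.3   9.6 -50.8]
(153, 158) [0.5081 0.0585 0.042 ] [ 99.4 -99.9 -47.1]
(344, 200) [0.5271 0.2072 0.046 ] [ 95.1  46.5 -15. ]
(240, 153) [0.4985 0.1243 0.042 ] [ 99.3 -33.5 -50.8]
(274, 178) [0.5154 0.1515 0.042 ] [ 99.2  -8.  -31.6]
(336, 250) [0.5697 0.2068 0.046 ] [95.  42.3 27.4]
```

Request:
step_arm:
  steps:
    - [[0, 0.05, -0.1], 0]
    - [[0.9, 0, 0], 0]
    - [[0.9, 0, 0], 0]
    - [[0.9, 0, 0], 0]
    - [[0.8, 0, 0], 0]
    - [[0.6, 0, 0], 0]
    - [[0.5, 0, 0], 0]
    - [[0.4, 0, 0], 0]
    - [[0.25, 0, 0], 0]
    - [[0, 0, 0], 0]

```text
time_s: 19.02
tcp_pos: [0.5449, 0.165, 0.0369]
eef_rot: [-159.1, 89.9, -154.1]
contact_force: [-0.6, 0.0, 0.2]
gripper_width: 0.0245
```

Request:
step_arm:
  steps:
    - [[0, 0, 0], 0]
    - [[0, 0, 0], 0]
    - [[0, 0, 0], 0]
    - [[0, 0, 0], 0]
  fingers: 1
  grip_force: 20

```text
time_s: 19.35
tcp_pos: [0.5453, 0.1648, 0.038]
eef_rot: [37.3, 90.0, 42.3]
contact_force: [-1.2, -0.6, -1.0]
gripper_width: 0.0179
```

Request:
step_arm:
  steps:
    - [[0, 0, 0.1], 0]
    - [[-0.2, 0, 0.08], 0]
    - [[-0.2, 0, 0.1], 0]
    - [[-0.2, 0, 0.11], 0]
    - [[-0.19, 0, 0.12], 0]
    - [[0, 0, 0], 0]
  grip_force: 9

```text
time_s: 19.85
tcp_pos: [0.5536, 0.165, 0.0533]
eef_rot: [-167.3, 89.8, -162.3]
contact_force: [-9.0, 0.8, -1.8]
gripper_width: 0.0185
```

```bash
python3 - <<'E'
from pl import *
st()
cv2.imwrite('pics/s8.png',capture('side'));cv2.imwrite('pics/t8.png',capture('top'));cv2.imwrite('pics/w8.png',capture('wrist'))
E
python3 z.py pics/s8.png 120 120 280 290 4 pics/s8y.png
```

```text
t 19.85 p [0.5536 0.165  0.0533] a 94.98 F [-9.   0.8 -1.8] w 0.0185 j6 -120.9
```

View pics/s8y.png

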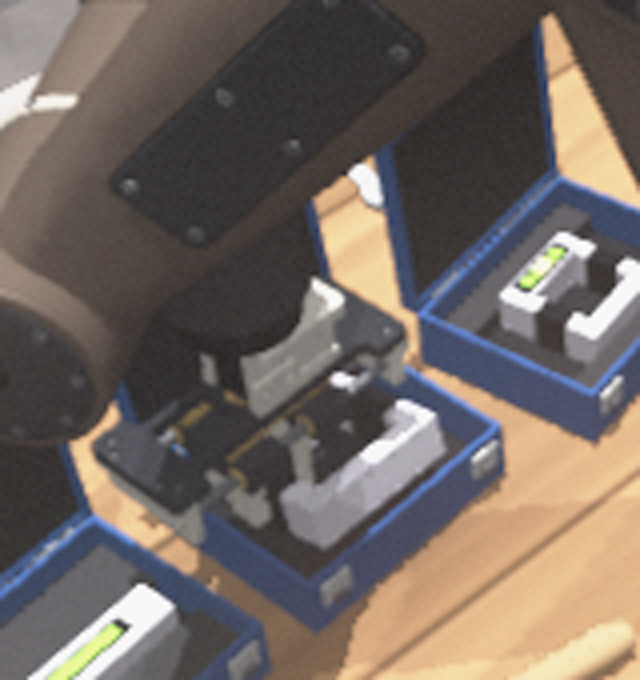

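View pics/w8.png

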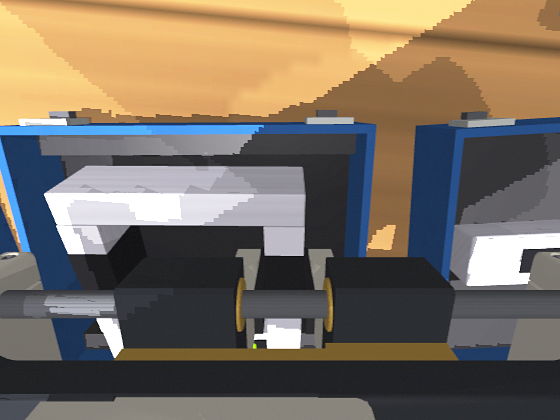

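Request:
step_arm:
  steps:
    - [[-0.18, 0, 0.13], 0]
    - [[-0.17, 0, 0.15], 0]
    - [[-0.16, 0, 0.16], 0]
    - [[-0.15, 0, 0.16], 0]
    - [[0, 0, 0], 0]

```text
time_s: 20.42
tcp_pos: [0.5659, 0.1662, 0.0669]
eef_rot: [-166.8, 89.8, -161.9]
contact_force: [-8.7, -0.4, 3.2]
gripper_width: 0.0181
```

```bash
python3 - <<'E'
from pl import *
st()
cv2.imwrite('pics/s9.png',capture('side'));cv2.imwrite('pics/w9.png',capture('wrist'))
E
python3 z.py pics/s9.png 120 120 280 290 4 pics/s9y.png
```

```text
t 20.42 p [0.5659 0.1662 0.0669] a 95.0 F [-8.7 -0.4  3.2] w 0.0181 j6 -120.3
```

View pics/s9y.png

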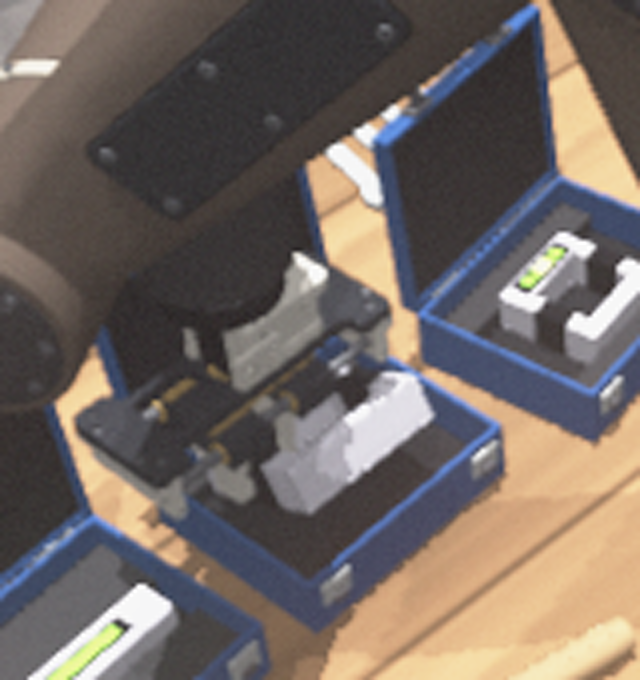

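View pics/w9.png

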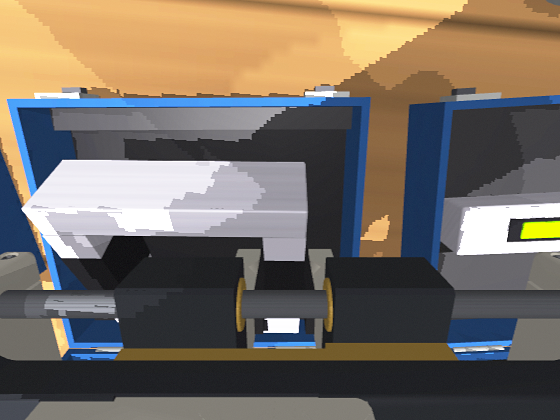

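Request:
step_arm:
  steps:
    - [[-0.14, 0, 0.18], 0]
    - [[-0.12, 0, 0.18], 0]
    - [[-0.11, 0, 0.2], 0]
    - [[-0.1, 0, 0.2], 0]
    - [[0, 0, 0], 0]

```text
time_s: 20.93
tcp_pos: [0.5808, 0.1671, 0.0758]
eef_rot: [-163.2, 89.8, -158.2]
contact_force: [-7.9, -1.6, -1.5]
gripper_width: 0.018
```

```bash
python3 - <<'E'
from pl import *
st()
cv2.imwrite('pics/s10.png',capture('side'));cv2.imwrite('pics/w10.png',capture('wrist'))
E
python3 z.py pics/s10.png 120 120 280 290 4 pics/s10y.png
```

```text
t 20.93 p [0.5808 0.1671 0.0758] a 94.98 F [-7.9 -1.6 -1.5] w 0.018 j6 -119.5
```

View pics/s10y.png

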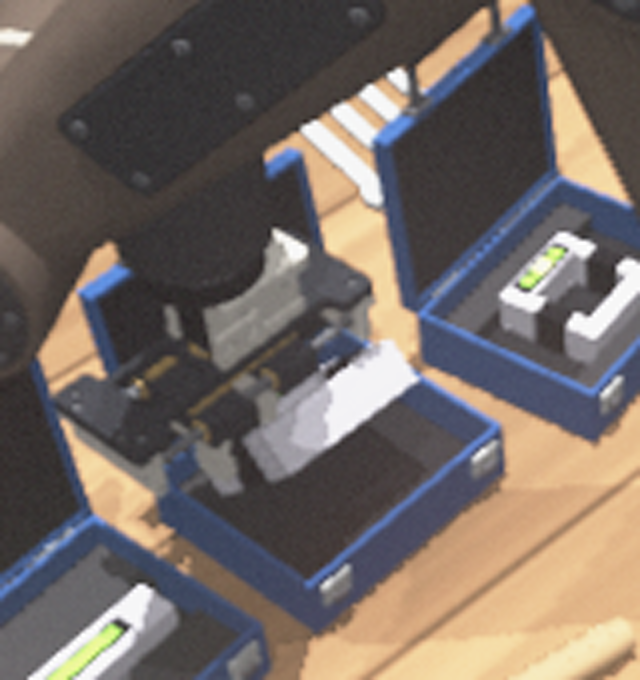

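View pics/w10.png

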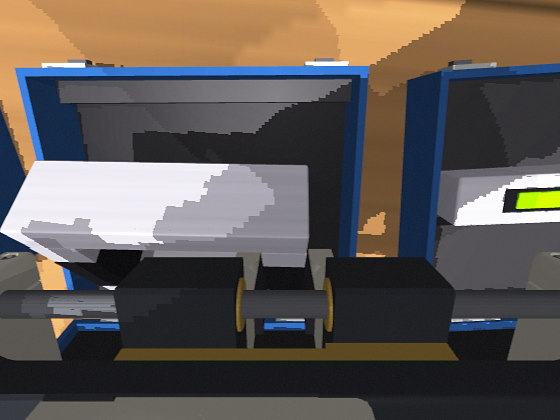

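Request:
step_arm:
  steps:
    - [[0, 0, 0], 0]
    - [[0, 0, 0], 0]
    - [[-0.2, 0, 0], 0]
    - [[0, 0, -0.3], 0]
    - [[0, 0, -0.5], 0]
    - [[0, 0, -0.5], 0]
    - [[0, 0, -0.5], 0]
    - [[0, 0, -0.5], 0]
    - [[0, 0, -0.5], 0]
    - [[0, 0, -0.5], 0]
    - [[0, 0, -0.4], 0]
    - [[0, 0, 0], 0]
  grip_force: 45

```text
time_s: 22.03
tcp_pos: [0.5069, 0.1612, 0.0801]
eef_rot: [-179.3, 90.0, -174.2]
contact_force: [-0.2, -1.1, -4.8]
gripper_width: 0.0179
```

```bash
python3 - <<'E'
from pl import *
st()
cv2.imwrite('pics/s11.png',capture('side'));cv2.imwrite('pics/w11.png',capture('wrist'))
E
python3 z.py pics/s11.png 120 120 280 290 4 pics/s11y.png
```

```text
t 22.03 p [0.5069 0.1612 0.0801] a 95.04 F [-0.2 -1.1 -4.8] w 0.0179 j6 -123.7
```

View pics/s11y.png

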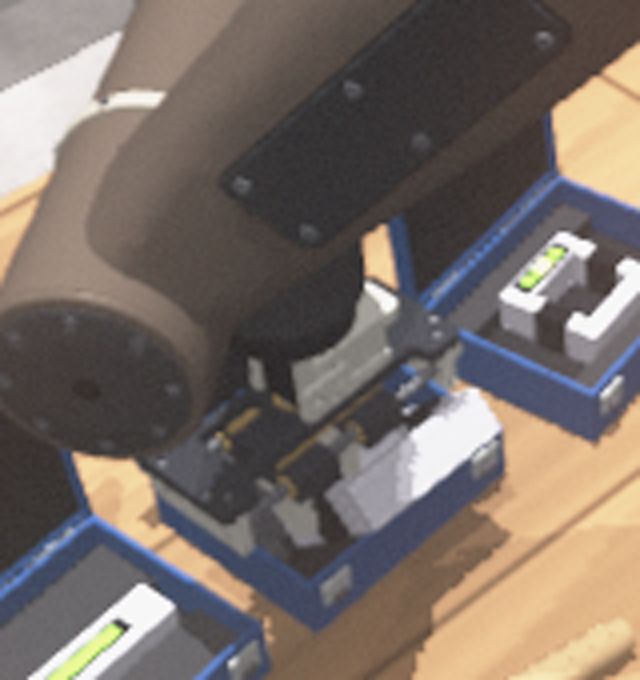

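View pics/w11.png

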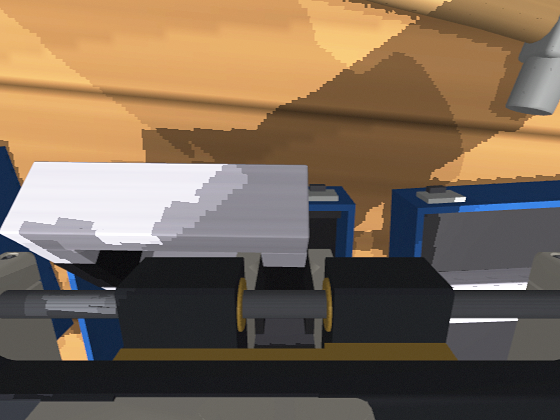

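Request:
step_arm:
  steps:
    - [[0, 0, -0.3], 0]
    - [[0, 0, -0.25], 0]
    - [[0, 0, -0.15], 0]
    - [[0, 0, 0], 0]

```text
time_s: 22.47
tcp_pos: [0.4946, 0.1603, 0.0801]
eef_rot: [1.2, 90.0, 6.3]
contact_force: [0.8, -0.6, -3.6]
gripper_width: 0.0175
```

Request:
step_arm:
  steps:
    - [[0, 0, -0.1], 0]
    - [[0, 0, -0.1], 0]
    - [[0, 0, 0], 0]

```text
time_s: 22.72
tcp_pos: [0.4919, 0.1606, 0.0806]
eef_rot: [17.8, 89.9, 22.9]
contact_force: [4.4, 0.2, -2.4]
gripper_width: 0.0178
```

Request:
step_arm:
  steps:
    - [[0.1, 0, 0.1], 0]
    - [[0.1, 0, 0.08], 0]
    - [[0, 0, 0], 0]

```text
time_s: 22.97
tcp_pos: [0.4957, 0.1608, 0.0764]
eef_rot: [10.3, 89.9, 15.3]
contact_force: [4.4, -1.3, 2.9]
gripper_width: 0.0177
```

Request:
step_arm:
  steps:
    - [[0.1, 0, 0.05], 0]
    - [[0, 0, 0], 0]

```text
time_s: 23.13
tcp_pos: [0.4971, 0.161, 0.0747]
eef_rot: [13.1, 89.8, 18.2]
contact_force: [6.5, -0.9, 4.6]
gripper_width: 0.0173
```

```bash
python3 - <<'E'
from pl import *
st()
cv2.imwrite('pics/s12.png',capture('side'));cv2.imwrite('pics/w12.png',capture('wrist'))
E
python3 z.py pics/s12.png 120 120 280 290 4 pics/s12y.png
```

```text
t 23.13 p [0.4971 0.161  0.0747] a 95.07 F [ 6.5 -0.9  4.6] w 0.0173 j6 -124.5
```

View pics/s12y.png

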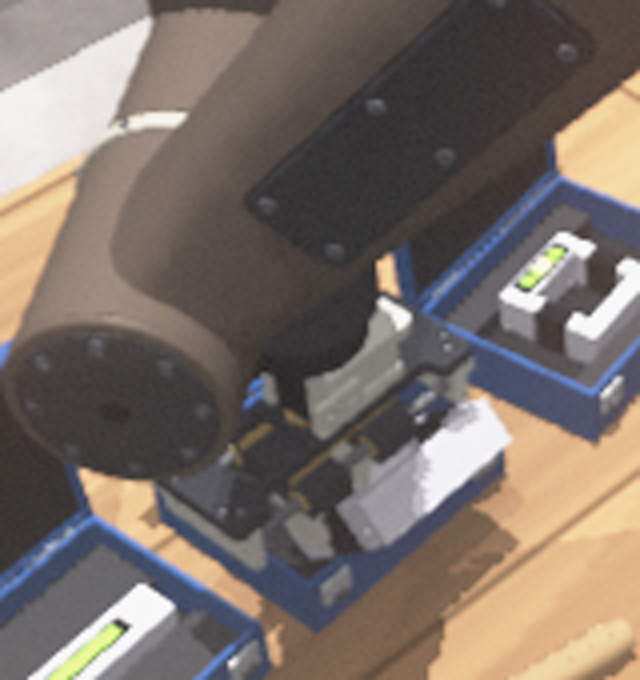

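Request:
step_arm:
  steps:
    - [[0, 0, 0], 0]
    - [[0, 0, 0], 0]
    - [[0, 0, 0], 0]
  fingers: 0.72

```text
time_s: 23.48
tcp_pos: [0.4943, 0.1598, 0.0733]
eef_rot: [-163.6, 89.9, -158.6]
contact_force: [-0.2, -0.1, -0.0]
gripper_width: 0.0242
```

```bash
python3 - <<'E'
from pl import *
st()
cv2.imwrite('pics/s13.png',capture('side'));cv2.imwrite('pics/w13.png',capture('wrist'))
E
python3 z.py pics/s13.png 120 120 280 290 4 pics/s13y.png
```

```text
t 23.48 p [0.4943 0.1598 0.0733] a 94.97 F [-0.2 -0.1 -0. ] w 0.0242 j6 -124.5
```

View pics/s13y.png

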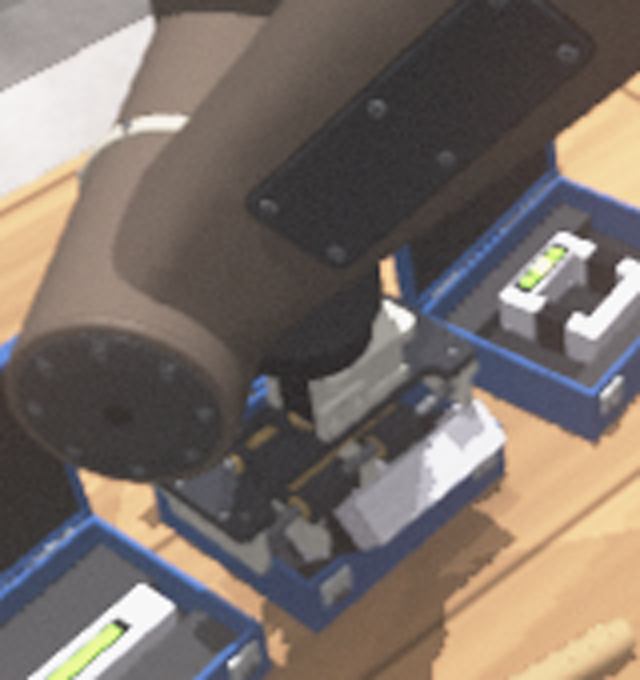

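View pics/w13.png

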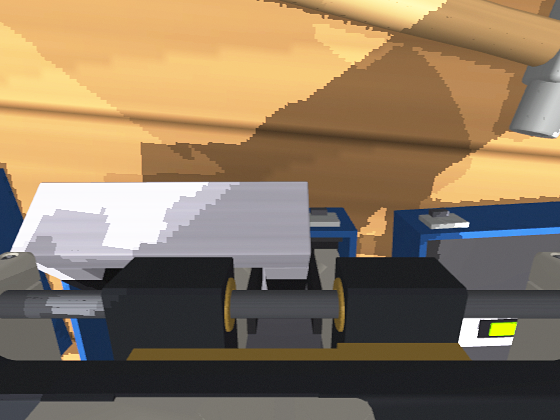

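Request:
step_arm:
  steps:
    - [[-0.1, 0, 0.1], 0]
    - [[-0.4, 0, 0], 0]
    - [[-0.6, 0, 0], 0]
    - [[-1, 0, 0], 0]
    - [[-1, 0, 0], 0]
    - [[-1, 0, 0], 0]
    - [[-1, 0, 0], 0]
    - [[-1, 0, 0], 0]
    - [[-1, 0, 0], 0]
    - [[-1, 0, 0], 0]
    - [[-0.7, 0, 0], 0]
    - [[0, 0, 0], 0]

```text
time_s: 24.58
tcp_pos: [0.4987, 0.1611, 0.2541]
eef_rot: [24.3, 89.7, 29.3]
contact_force: [0.2, -0.0, -0.3]
gripper_width: 0.0244
```

```bash
python3 - <<'E'
from pl import *
st()
cv2.imwrite('pics/s14.png',capture('side'));cv2.imwrite('pics/w14.png',capture('wrist'))
E
python3 z.py pics/s14.png 120 120 280 290 4 pics/s14y.png
```

```text
t 24.58 p [0.4987 0.1611 0.2541] a 95.05 F [ 0.2 -0.  -0.3] w 0.0244 j6 -124.4
```

View pics/s14y.png

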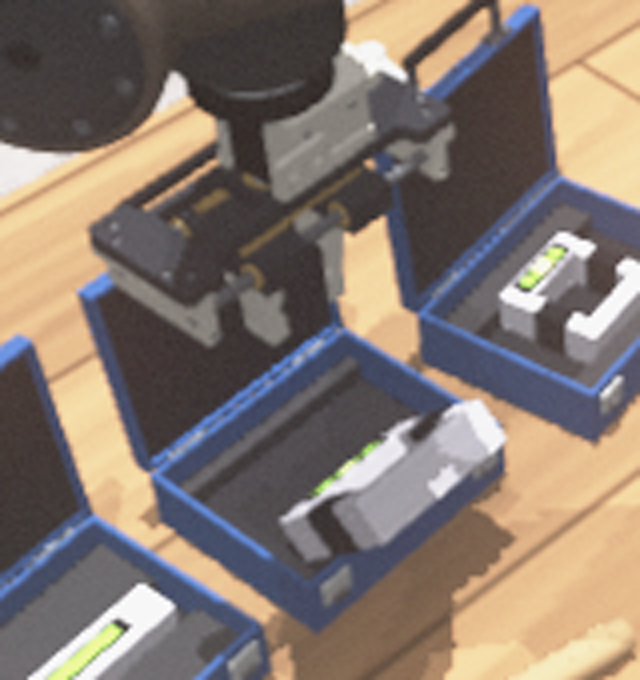

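View pics/w14.png

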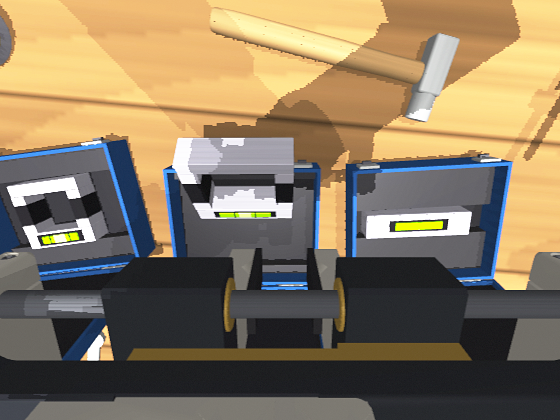

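```bash
python3 z.py pics/w14.png 150 115 340 275 4 pics/w14y.png; python3 z.py pics/s14.png 180 210 260 270 8 pics/s14x.png
```

```text
(no output)
```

View pics/w14y.png

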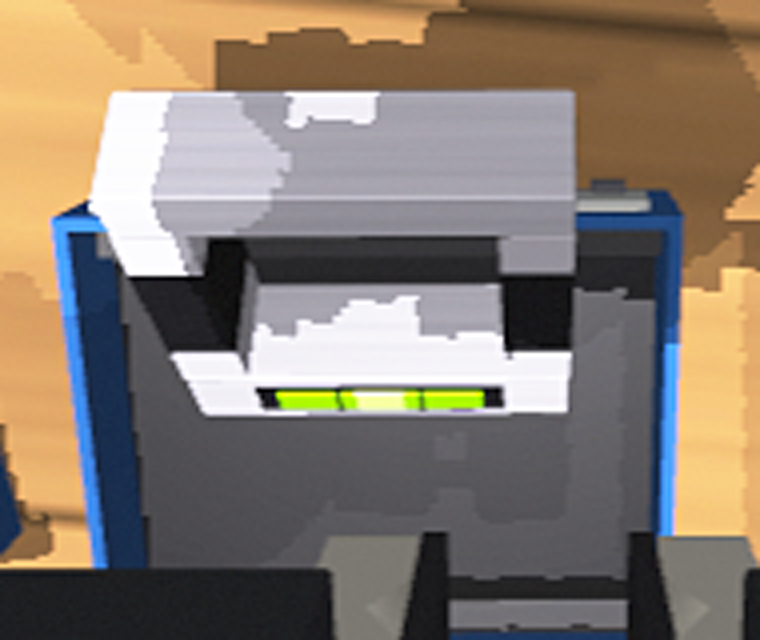

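View pics/s14x.png

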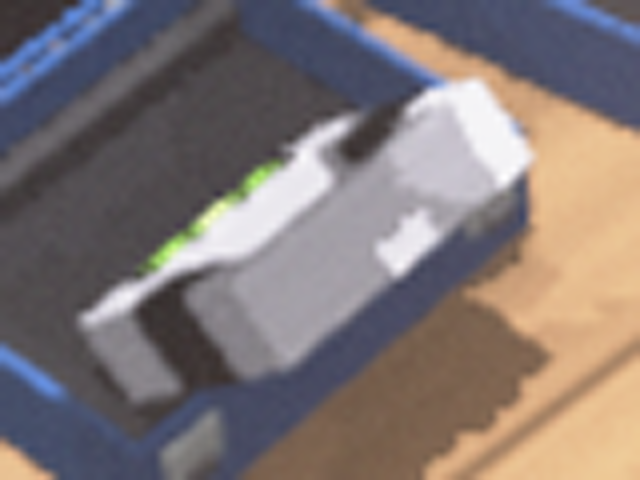

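Run:
```python
from pl import *
m=camera_model('wrist'); ms=camera_model('side'); s,p,a,R=cur()
W=lambda q:(q[0]/4+150,q[1]/4+115); S=lambda q:(q[0]/8+180,q[1]/8+210)
for n,w,q in (('-z,-y',(112,92),(532,158)),('-z,+y',(575,92),(285,368)),('+z,-y',(92,205),(478,85)),('+z,+y',(575,198),(228,287))):
    X=tri(m,W(w),ms,S(q)); print(n,X.round(4),(R.T@(X-p)*1000).round(1))
```

```text
-z,-y [0.4503 0.058  0.0884] [162.2 -98.3 -56.1]
-z,+y [0.4416 0.1665 0.0862] [164.6  10.6 -55.3]
+z,-y [0.4747 0.0575 0.103 ] [ 147.7 -100.9  -31.8]
+z,+y [0.4636 0.1678 0.1062] [144.6  10.  -33.2]
```

Request:
step_arm:
  steps:
    - [[0, 0, 0], -1]
    - [[0, 0, 0], -1]
    - [[0, 0, 0], -1]
    - [[0, 0, 0], -1]
    - [[0, 0, 0], -1]
    - [[0, 0, 0], -1]
    - [[0, 0, 0], -1]
    - [[0, 0, 0], -1]
    - [[0, 0, 0], -1]
    - [[0, 0, 0], -1]
    - [[0, 0, 0], -1]
    - [[0, 0, 0], -1]
    - [[0, 0, 0], -1]
    - [[0, 0, 0], -1]
    - [[0, 0, 0], -1]
    - [[0, 0.8, -0.8], 0]
    - [[0.3, 0.8, -0.8], 0]
    - [[0.7, 0, -0.6], 0]
    - [[0.7, 0, 0], 0]
    - [[0, 0, 0], 0]
  fingers: 0

```text
time_s: 26.35
tcp_pos: [0.4673, 0.1125, 0.2131]
eef_rot: [108.2, 89.7, -156.8]
contact_force: [-1.0, -1.0, -1.3]
gripper_width: 0.0875
```

Run:
```python
from pl import *
st();s,p,a,R=cur(); m=camera_model('wrist')
for X in ([.4503,.058,.0884],[.4416,.1665,.0862],[.4747,.0575,.103],[.4636,.1678,.1062]):
    print((R.T@(np.array(X)-p)*1000).round(1),proj(m,X).round())
cv2.imwrite('pics/w15.png',capture('wrist'));cv2.imwrite('pics/s15.png',capture('side'))
```

```text
t 26.35 p [0.4673 0.1125 0.2131] a -175.06 F [-1.  -1.  -1.3] w 0.0875 j6 -32.0
[124.8  21.  -52.6] [[310. 148.]]
[126.9  20.4  56.2] [[306. 264.]]
[110.1  -3.2 -55.2] [[281. 146.]]
[106.8  -1.6  55.6] [[283. 274.]]
```

View pics/w15.png

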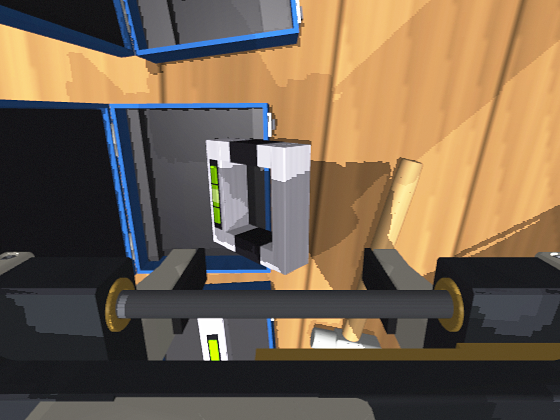

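View pics/s15.png

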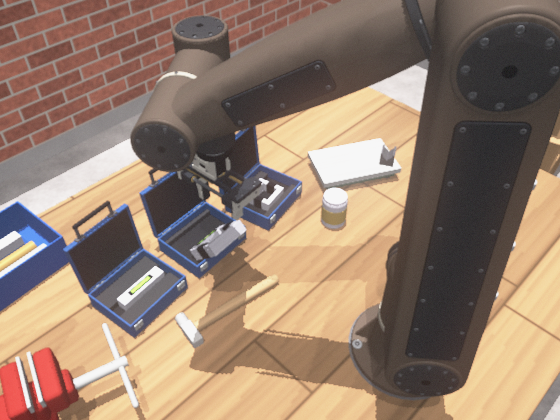

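Request:
step_arm:
  steps:
    - [[0.8, 0, 0], 0]
    - [[1, 0, 0], 0]
    - [[1, 0, 0], 0]
    - [[1, 0, 0], 0]
    - [[0.8, 0, 0], 0]
    - [[0.6, 0, 0], 0]
    - [[0.5, 0, 0], 0]
    - [[0, 0, 0], 0]

```text
time_s: 27.12
tcp_pos: [0.4689, 0.1139, 0.1006]
eef_rot: [118.0, 89.8, -146.9]
contact_force: [-0.1, -1.0, 0.2]
gripper_width: 0.0877
```

Request:
step_arm:
  steps:
    - [[0, -0.5, 0], 0]
    - [[0, -0.4, 0], 0]
    - [[0, -0.3, 0], 0]
    - [[0, -0.3, 0], 0]
    - [[0, -0.3, 0], 0]
    - [[0, 0, 0], 0]

```text
time_s: 27.62
tcp_pos: [0.5067, 0.1173, 0.1022]
eef_rot: [-78.4, 89.9, 16.6]
contact_force: [-0.1, -0.6, 0.1]
gripper_width: 0.0878
```

```bash
python3 - <<'E'
from pl import *
st();
cv2.imwrite('pics/w16.png',capture('wrist'));cv2.imwrite('pics/s16.png',capture('side'))
E
python3 z.py pics/s16.png 120 120 280 290 4 pics/s16y.png
```

```text
t 27.62 p [0.5067 0.1173 0.1022] a -174.99 F [-0.1 -0.6  0.1] w 0.0878 j6 -29.7
```

View pics/w16.png

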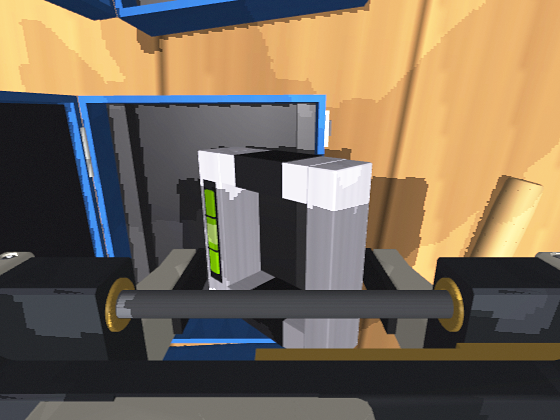

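View pics/s16y.png

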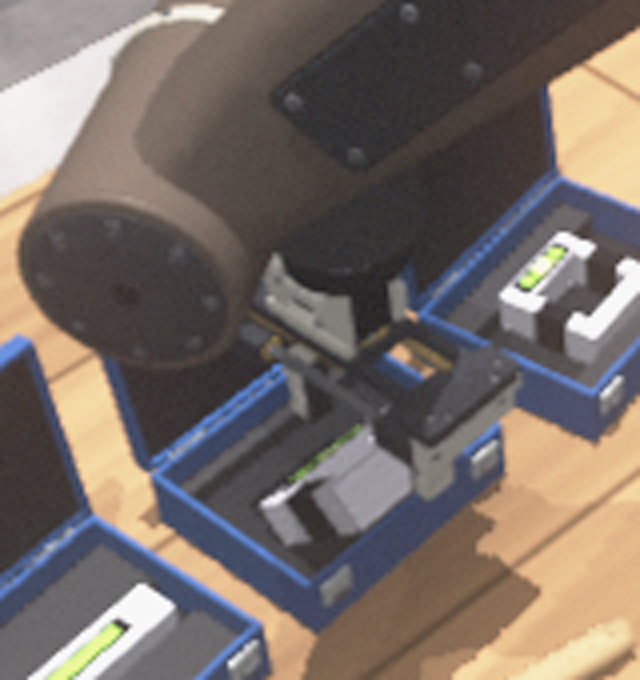

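Request:
step_arm:
  steps:
    - [[0, 0.2, 0], 0]
    - [[0, 0.2, 0], 0]
    - [[0, 0.1, 0], 0]
    - [[0, 0, 0], 0]
    - [[0, -0.2, 0], 0]
    - [[0, -0.3, 0], 0]
    - [[0, -0.3, 0], 0]
    - [[0, 0, 0], 0]
  fingers: 0.27
  grip_force: 20

```text
time_s: 28.38
tcp_pos: [0.5128, 0.118, 0.102]
eef_rot: [-88.0, 90.0, 7.0]
contact_force: [-1.0, -0.2, 0.3]
gripper_width: 0.0642
```

```bash
python3 - <<'E'
from pl import *
st();
cv2.imwrite('pics/w17.png',capture('wrist'));cv2.imwrite('pics/s17.png',capture('side'))
E
python3 z.py pics/s17.png 120 120 280 290 4 pics/s17y.png
```

```text
t 28.38 p [0.5128 0.118  0.102 ] a -174.97 F [-1.  -0.2  0.3] w 0.0642 j6 -29.3
```

View pics/w17.png

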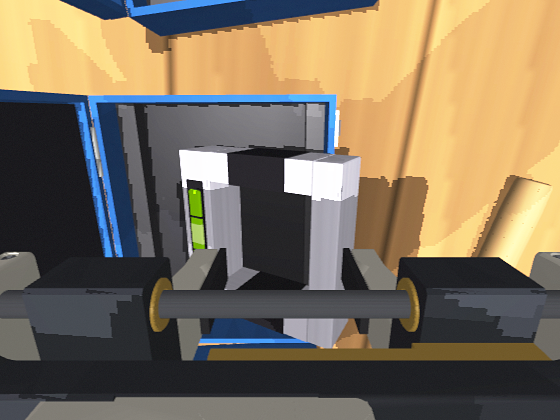

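View pics/s17y.png

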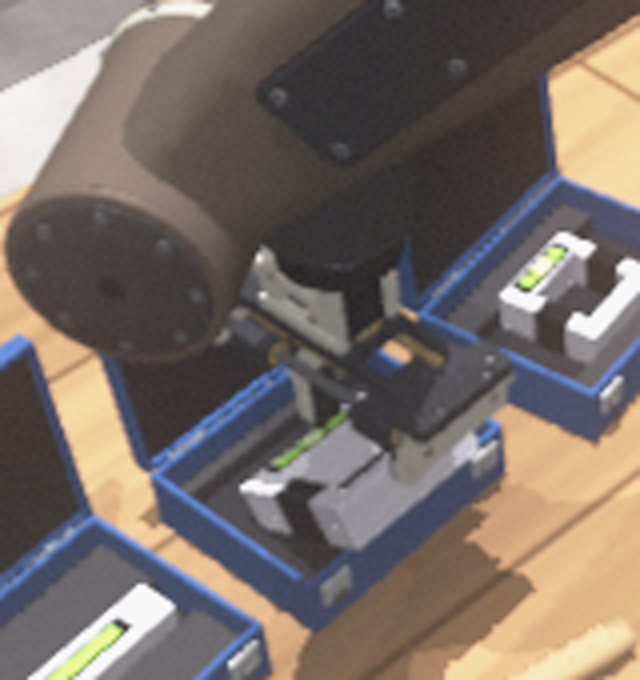

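```bash
python3 z.py pics/s17.png 170 210 260 270 8 pics/s17x.png; python3 z.py pics/w17.png 80 80 400 300 2.4 pics/w17x.png
```

```text
(no output)
```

View pics/s17x.png

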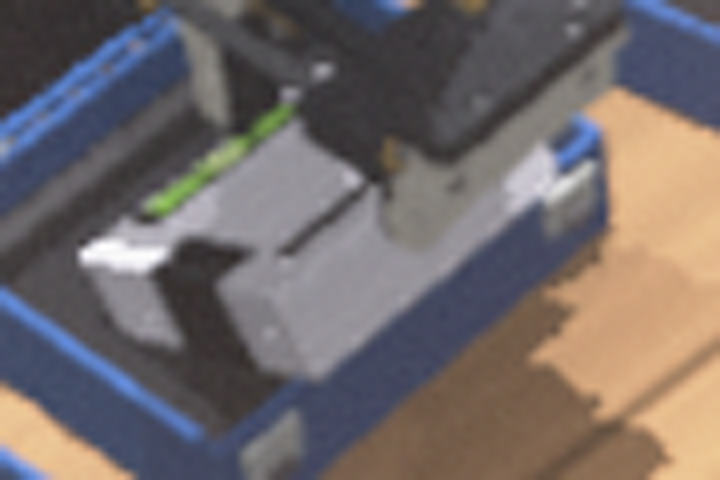

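View pics/w17x.png

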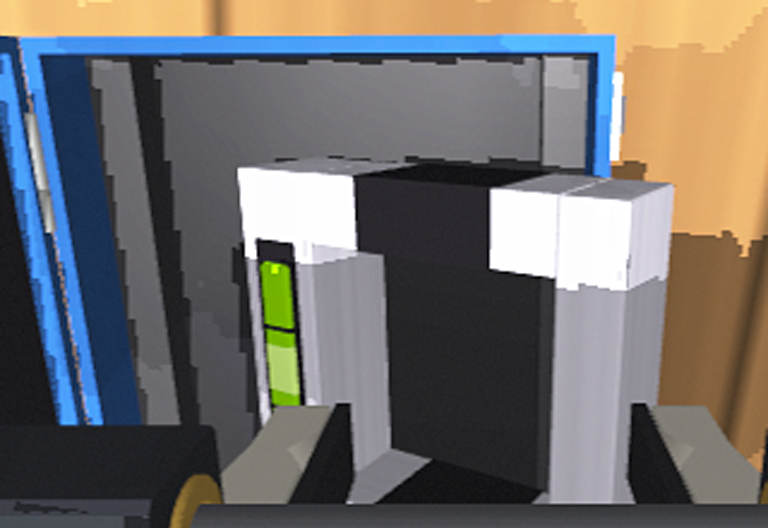

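```bash
cat > pl2.py <<'E'
from pl import *
def onplane(m,uv,P0,n):
    o,d=ray(m,uv); return o+d*((np.array(P0)-o)@n)/(d@n)
u=np.array([np.cos(np.radians(5.1)),np.sin(np.radians(5.1)),0]); v=np.array([-u[1],u[0],0])
C=np.array([.5534,.1159,0])
E
python3 - <<'E'
from pl2 import *
ms=camera_model('side')
for q in ((85,255),(218,288),(318,378)):
    X=onplane(ms,(q[0]/8+170,q[1]/8+210),[.4526,.1672,0],v); print(X.round(4),'case x',((X-C)@u*1000).round(1))
m=camera_model('wrist')
for q in ((240,168),(360,175),(492,190),(630,195),(672,185),(555,275),(630,290)):  # -y end
    X=onplane(m,(q[0]/2.4+80,q[1]/2.4+80),[.4625,.0577,0],v); print('w',X.round(4),'case x',((X-C)@u*1000).round(1))
E
```

```text
[0.5735 0.178  0.0407] case x 25.5
[0.5075 0.1721 0.0735] case x -40.7
[0.4658 0.1684 0.0625] case x -82.6
w [0.5908 0.0692 0.0151] case x 33.1
w [0.5524 0.0657 0.0324] case x -5.4
w [0.5163 0.0625 0.0616] case x -41.7
w [0.485  0.0597 0.07  ] case x -73.2
w [0.4717 0.0585 0.0538] case x -86.5
w [0.5079 0.0618 0.1419] case x -50.1
w [0.4991 0.061  0.1495] case x -59.0
```

Request:
step_arm:
  steps:
    - [[-0.5, 0, 0], 0]
    - [[-1, 0, 0], 0]
    - [[-1, 0, 0], 0.9]
    - [[-1, 0, 0], 1]
    - [[-1, 0, 0], 1]
    - [[0, 0, 0], 1]
    - [[0, 0, 0], 1]
    - [[0, 0, 0], 1]
    - [[0, 0, 0], 1]
    - [[0, 0, 0], 1]
    - [[0, 0, 0], 1]
    - [[0, 0, 0], 1]
    - [[0, 0, 0], 1]
    - [[0, 0, 0], 1]
    - [[0, 0, 0], 1]
    - [[0, 0, 0], 1]
    - [[0, 0, 0], 1]
    - [[0, 0, 0], 0]
  fingers: 0.72

```text
time_s: 29.98
tcp_pos: [0.5117, 0.1178, 0.1931]
eef_rot: [17.4, 89.9, 22.7]
contact_force: [0.1, -0.1, 0.2]
gripper_width: 0.0243
```

```bash
python3 - <<'E'
from pl2 import *
st();
cv2.imwrite('pics/w18.png',capture('wrist'));cv2.imwrite('pics/s18.png',capture('side'))
E
python3 z.py pics/s18.png 160 190 260 280 7 pics/s18x.png
```

```text
t 29.98 p [0.5117 0.1178 0.1931] a 95.36 F [ 0.1 -0.1  0.2] w 0.0243 j6 -119.1
```

View pics/w18.png

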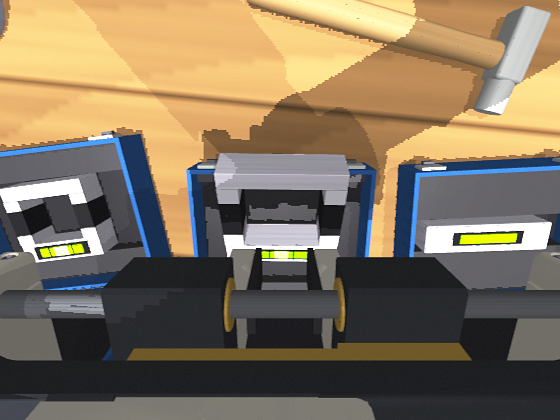

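View pics/s18x.png

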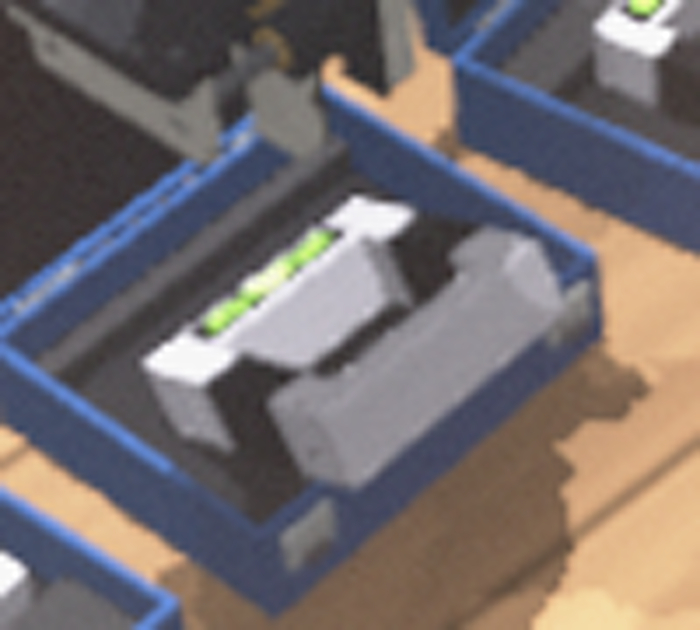

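Run:
```python
from pl2 import *
m=camera_model('wrist'); ms=camera_model('side'); s,p,a,R=cur()
S=lambda q:(q[0]/7+160,q[1]/7+190)
for n,w,q in (('-z,-y',(218,155),(563,298)),('-z,+y',(347,155),(352,488)),('+z,-y',(216,188),(505,232)),('+z,+y',(349,188),(275,400))):
    X=tri(m,w,ms,S(q)); print(n,X.round(4),'tool',(R.T@(X-p)*1000).round(1),'case',((X-C)@u*1000).round(1),((X-C)@v*1000).round(1))
for q in ((147,363),(275,400),(352,488)):
    X=onplane(ms,S(q),C+v*.0525,v); print(X.round(4),'case x',((X-C)@u*1000).round(1))
print('tcp case',(p-C)@u*1000,(p-C)@v*1000)
```

```text
-z,-y [0.4744 0.0583 0.0592] tool [133.4 -55.4 -43.2] case -83.8 -50.4
-z,+y [0.4632 0.1691 0.0558] tool [136.9  55.9 -43.1] case -85.2 61.0
+z,-y [0.4999 0.0619 0.078 ] tool [114.7 -54.4 -17.4] case -58.1 -49.1
+z,+y [0.4922 0.1736 0.0816] tool [111.1  57.5 -13.7] case -55.8 62.9
[0.5835 0.1713 0.0273] case x 34.9
[0.5108 0.1648 0.0604] case x -38.1
[0.4752 0.1616 0.0391] case x -73.8
tcp case -41.48663632542175 5.554288646446192
```

```bash
python3 - <<'E'
from pl2 import *
ms=camera_model('side'); S=lambda q:(q[0]/7+160,q[1]/7+190)
for q in ((147,363),(270,400),(330,418),(352,488)):
    X=onplane(ms,S(q),C+v*.061,v); print(X.round(4),'case x',((X-C)@u*1000).round(1))
m=camera_model('wrist')
for w in ((349,188),(348,200),(347,155)):
    X=onplane(m,w,C+v*.061,v);print('w',X.round(3))
for z in (.06,.07,.08,.09):
    print(z,[((onz(m,w,z)-C)@u*1000).round(1) for w in ((280,155),(280,172),(280,188),(280,200))])
E
python3 z.py pics/w18.png 180 140 380 260 4 pics/w18x.png
```

```text
[0.5704 0.1787 0.0438] case x 22.5
[0.5017 0.1725 0.0743] case x -46.4
[0.4701 0.1697 0.0884] case x -78.2
[0.4639 0.1692 0.0554] case x -84.4
w [0.488 0.171 0.07 ]
w [0.499 0.172 0.07 ]
w [0.463 0.169 0.051]
0.06 [np.float64(-86.1), np.float64(-71.3), np.float64(-56.9), np.float64(-45.7)]
0.07 [np.float64(-87.5), np.float64(-73.2), np.float64(-59.3), np.float64(-48.6)]
0.08 [np.float64(-88.8), np.float64(-75.1), np.float64(-61.7), np.float64(-51.4)]
0.09 [np.float64(-90.1), np.float64(-76.9), np.float64(-64.1), np.float64(-54.2)]
```

View pics/w18x.png

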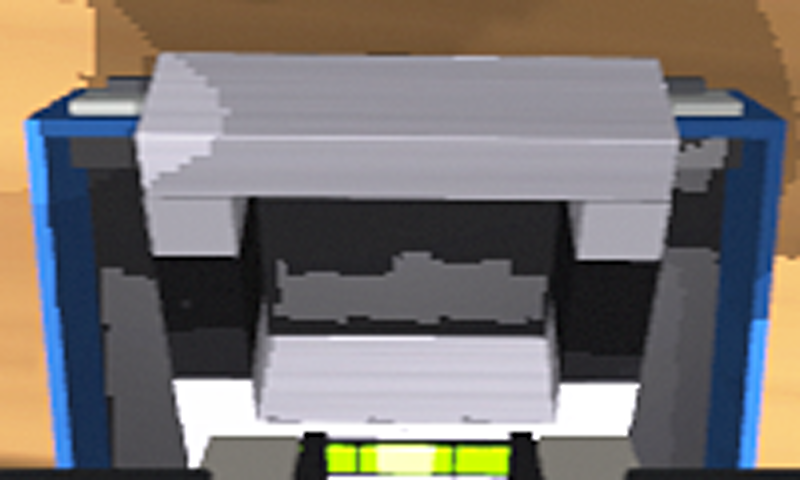

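Request:
step_arm:
  steps:
    - [[0, 0.8, 0.25], 0]
    - [[0.5, 0.8, 0.27], 0]
    - [[1, 0.73, 0], 0]
    - [[1, 0, 0], 0]
    - [[1, 0, 0], 0]
    - [[0.8, 0, 0], 0]
    - [[0.3, 0, 0], 0]
    - [[0, 0, 0], 0]

```text
time_s: 30.75
tcp_pos: [0.5162, 0.1652, 0.098]
eef_rot: [-149.4, 89.8, -143.7]
contact_force: [-0.0, 0.1, -0.2]
gripper_width: 0.0245
```

Run:
```python
from pl2 import *
st(); s,p,a,R=cur(); print('tcp case',(p-C)@u*1000,(p-C)@v*1000)
cv2.imwrite('pics/w19.png',capture('wrist'))
m=camera_model('wrist')
for vv in (.0425,.0605): print(proj(m,[C+u*-.078+v*vv+[0,0,.088],C+u*-.04+v*vv+[0,0,.071]]).round(0).tolist())
```

```text
t 30.75 p [0.5162 0.1652 0.098 ] a 95.73 F [-0.   0.1 -0.2] w 0.0245 j6 -122.7
tcp case -32.63653376900931 52.415219206587274
[[265.0, 185.0], [267.0, 242.0]]
[[301.0, 185.0], [298.0, 243.0]]
```

View pics/w19.png

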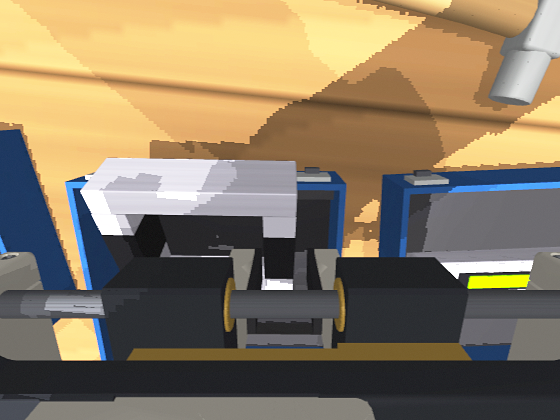

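Request:
step_arm:
  steps:
    - [[0.3, -0.08, 0.08], 0]
    - [[0.6, 0, 0], 0]
    - [[0.5, 0, 0], 0]
    - [[0.2, 0, 0], 0]
    - [[0, 0, 0], 0]

```text
time_s: 31.22
tcp_pos: [0.5184, 0.1632, 0.0672]
eef_rot: [-152.0, 89.9, -146.4]
contact_force: [-0.7, 0.2, 0.4]
gripper_width: 0.0242
```

Request:
step_arm:
  steps:
    - [[0, 0, 0], 0]
    - [[0, 0, 0], 0]
    - [[0, 0, 0], 0]
    - [[0, 0, 0], 0]
  fingers: 1
  grip_force: 40

```text
time_s: 31.55
tcp_pos: [0.5189, 0.1636, 0.0683]
eef_rot: [26.4, 90.0, 32.1]
contact_force: [0.8, -0.5, -1.1]
gripper_width: 0.0181
```

Request:
step_arm:
  steps:
    - [[-0.2, 0, 0], 0]
    - [[0, 0, 0.4], 0]
    - [[0, 0, 0.5], 0]
    - [[0, 0, 0.5], 0]
    - [[0, 0, 0.5], 0]
    - [[0, 0, 0.3], 0]
    - [[0.15, 0, 0], 0]
    - [[0, 0, 0], 0]

```text
time_s: 32.22
tcp_pos: [0.5596, 0.1677, 0.0685]
eef_rot: [-173.7, 89.6, -168.2]
contact_force: [-18.1, 4.9, 12.2]
gripper_width: 0.0178
```

Run:
```python
from pl2 import *
st(); s,p,a,R=cur(); print('tcp case',(p-C)@u*1000,(p-C)@v*1000)
for ph in range(25,60,4):
    th=np.radians(21.8+ph); print(ph,round(59.2*np.cos(th),1),round(59.2*np.sin(th),1))
cv2.imwrite('pics/w20.png',capture('wrist'))
```

```text
t 32.22 p [0.5596 0.1677 0.0685] a 95.54 F [-18.1   4.9  12.2] w 0.0178 j6 -120.0
tcp case 10.803892790628062 51.013329450579704
25 40.5 43.2
29 37.4 45.9
33 34.1 48.4
37 30.7 50.6
41 27.1 52.7
45 23.3 54.4
49 19.5 55.9
53 15.5 57.1
57 11.5 58.1
```

View pics/w20.png

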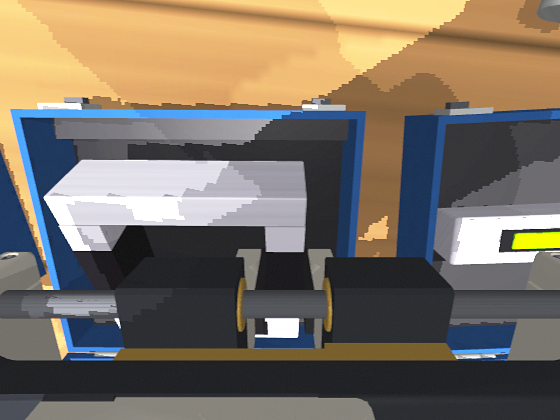

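Request:
step_arm:
  steps:
    - [[-0.1, 0, 0.05], 0]
    - [[-0.14, 0, 0.15], 0]
    - [[-0.13, 0, 0.16], 0]
    - [[-0.11, 0, 0.17], 0]
    - [[-0.11, 0, 0.18], 0]
    - [[0, 0, 0], 0]
  grip_force: 9

```text
time_s: 32.77
tcp_pos: [0.5755, 0.1687, 0.0803]
eef_rot: [-165.4, 89.7, -159.8]
contact_force: [-7.9, 1.5, 1.9]
gripper_width: 0.0183
```

Request:
step_arm:
  steps:
    - [[-0.09, 0, 0.19], 0]
    - [[-0.08, 0, 0.19], 0]
    - [[-0.06, 0, 0.2], 0]
    - [[0, 0, 0], 0]

```text
time_s: 33.1
tcp_pos: [0.5877, 0.1696, 0.0848]
eef_rot: [-156.3, 89.8, -150.7]
contact_force: [-5.0, -1.4, 0.4]
gripper_width: 0.018
```

```bash
python3 - <<'E'
from pl2 import *
st(); s,p,a,R=cur(); print('tcp case',(p-C)@u*1000,(p-C)@v*1000)
cv2.imwrite('pics/w21.png',capture('wrist'));cv2.imwrite('pics/s21.png',capture('side'))
E
python3 z.py pics/s21.png 120 120 280 290 4 pics/s21y.png
```

```text
t 33.1 p [0.5877 0.1696 0.0848] a 95.59 F [-5.  -1.4  0.4] w 0.018 j6 -118.8
tcp case 38.9556081395653 50.427683578623714
```

View pics/w21.png

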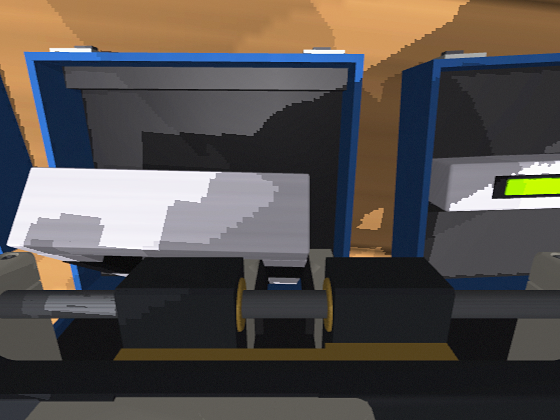

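View pics/s21y.png

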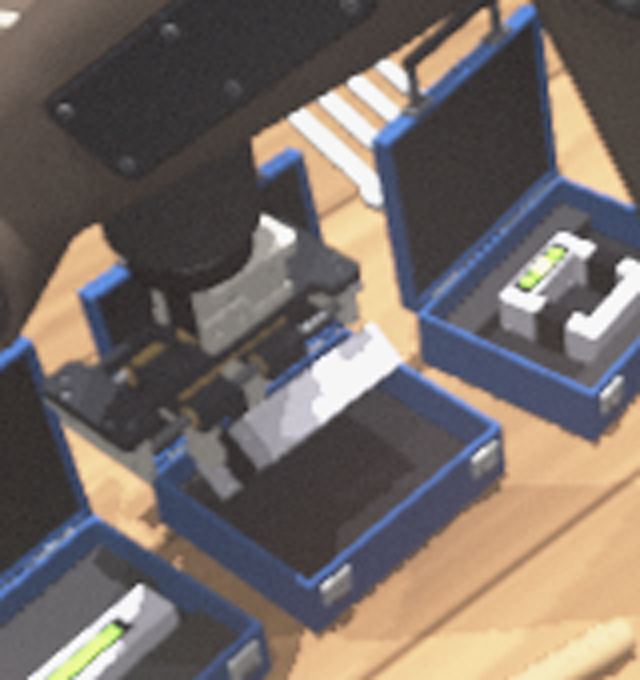

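Request:
step_arm:
  steps:
    - [[-0.05, 0, 0.2], 0]
    - [[0, 0, 0], 0]

```text
time_s: 33.37
tcp_pos: [0.5919, 0.1701, 0.086]
eef_rot: [-152.4, 89.9, -146.8]
contact_force: [-4.8, -1.5, 0.8]
gripper_width: 0.018
```

Request:
step_arm:
  steps:
    - [[-0.03, 0, 0.15], 0]
    - [[0, 0, 0], 0]

```text
time_s: 33.53
tcp_pos: [0.5946, 0.1704, 0.0866]
eef_rot: [-154.5, 89.8, -148.9]
contact_force: [-6.0, -0.7, 1.7]
gripper_width: 0.0181
```

```bash
python3 - <<'E'
from pl2 import *
st(); s,p,a,R=cur(); print('tcp case',(p-C)@u*1000,(p-C)@v*1000)
cv2.imwrite('pics/w22.png',capture('wrist'));cv2.imwrite('pics/s22.png',capture('side'))
E
python3 z.py pics/s22.png 120 120 280 290 4 pics/s22y.png
```

```text
t 33.53 p [0.5946 0.1704 0.0866] a 95.61 F [-6.  -0.7  1.7] w 0.0181 j6 -118.4
tcp case 45.91559218225593 50.60304155199566
```

View pics/w22.png

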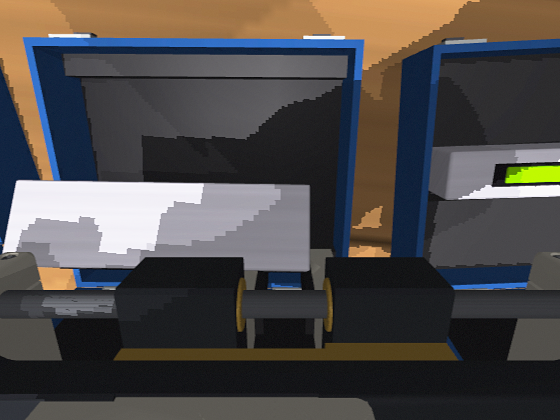

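View pics/s22y.png

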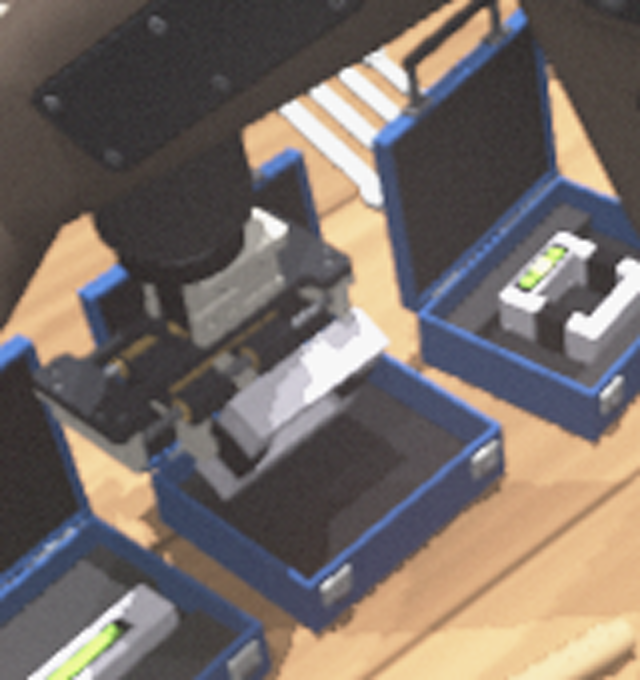

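Request:
step_arm:
  steps:
    - [[0, 0, 0], 0]
    - [[0, 0, 0], 0]
    - [[-0.2, 0, 0], 0]
    - [[0, 0, -0.4], 0]
    - [[0, 0, -0.6], 0]
    - [[0, 0, -0.7], 0]
    - [[0, 0, -0.7], 0]
    - [[0, 0, -0.7], 0]
    - [[0, 0, -0.7], 0]
    - [[0, 0, -0.5], 0]
    - [[0, 0, -0.3], 0]
    - [[0, 0, 0], 0]
  grip_force: 45

```text
time_s: 34.63
tcp_pos: [0.5029, 0.1621, 0.0913]
eef_rot: [44.6, 90.0, 50.3]
contact_force: [-0.3, 0.9, -4.9]
gripper_width: 0.0172
```

Request:
step_arm:
  steps:
    - [[0, 0, -0.2], 0]
    - [[0, 0, -0.15], 0]
    - [[0, 0, -0.1], 0]
    - [[0, 0, 0], 0]

```text
time_s: 34.97
tcp_pos: [0.4973, 0.1624, 0.0921]
eef_rot: [15.7, 89.7, 21.4]
contact_force: [6.8, 0.4, -3.8]
gripper_width: 0.0176
```

```bash
python3 - <<'E'
from pl2 import *
st(); s,p,a,R=cur(); print('tcp case',(p-C)@u*1000,(p-C)@v*1000)
cv2.imwrite('pics/s23.png',capture('side'))
E
python3 z.py pics/s23.png 120 120 280 290 4 pics/s23y.png
```

```text
t 34.97 p [0.4973 0.1624 0.0921] a 95.71 F [ 6.8  0.4 -3.8] w 0.0176 j6 -124.1
tcp case -51.79138559273355 51.28970227702954
```

View pics/s23y.png

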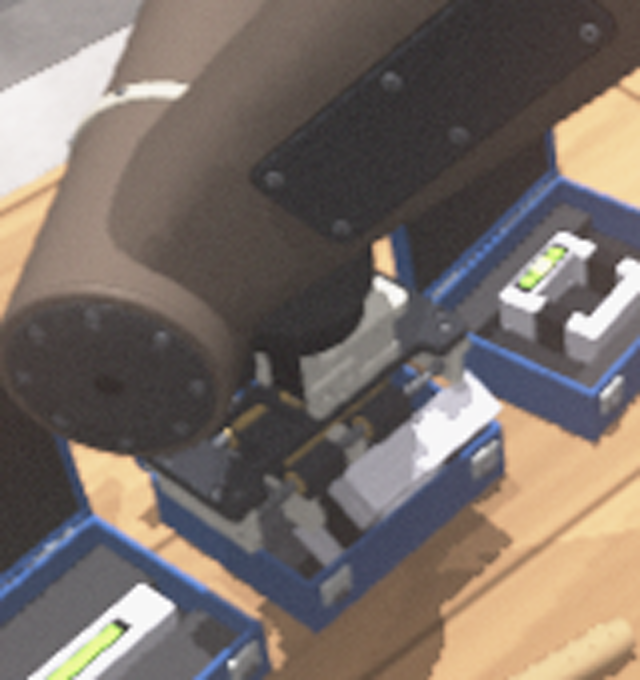

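Request:
step_arm:
  steps:
    - [[0.1, 0, 0.08], 0]
    - [[0.1, 0, 0.06], 0]
    - [[0.08, 0, 0.04], 0]
    - [[0, 0, 0], 0]

```text
time_s: 35.35
tcp_pos: [0.5007, 0.1627, 0.0862]
eef_rot: [16.6, 89.8, 22.3]
contact_force: [6.5, 0.2, 1.6]
gripper_width: 0.0173
```

Run:
```python
from pl2 import *
st(); s,p,a,R=cur(); print('tcp case',(p-C)@u*1000,(p-C)@v*1000)
```

```text
t 35.35 p [0.5007 0.1627 0.0862] a 95.68 F [6.5 0.2 1.6] w 0.0173 j6 -123.8
tcp case -48.36400011977148 51.26137242013123
```

Request:
step_arm:
  steps:
    - [[0, 0, 0], 0]
    - [[0, 0, 0], 0]
    - [[-0.05, 0, 0.15], 0]
    - [[-0.3, 0, 0.05], 0]
    - [[-0.6, 0, 0], 0]
    - [[-1, 0, 0], 0]
    - [[-1, 0, 0], 0]
    - [[-1, 0, 0], 0]
    - [[-1, 0, 0], 0]
    - [[-1, 0, 0], 0]
    - [[-0.6, 0, 0], 0]
    - [[0, 0, 0], 0]
  fingers: 0.72

```text
time_s: 36.35
tcp_pos: [0.5033, 0.1625, 0.2196]
eef_rot: [24.7, 89.7, 30.4]
contact_force: [0.8, 0.1, 0.4]
gripper_width: 0.0244
```

```bash
python3 - <<'E'
from pl2 import *
st(); s,p,a,R=cur(); print('tcp case',(p-C)@u*1000,(p-C)@v*1000)
cv2.imwrite('pics/s24.png',capture('side'));cv2.imwrite('pics/w24.png',capture('wrist'))
E
python3 z.py pics/s24.png 160 190 260 280 7 pics/s24x.png;python3 z.py pics/w24.png 150 115 340 275 4 pics/w24x.png
```

```text
t 36.35 p [0.5033 0.1625 0.2196] a 95.65 F [0.8 0.1 0.4] w 0.0244 j6 -123.6
tcp case -45.73499525871834 50.84664601655304
```

View pics/s24x.png

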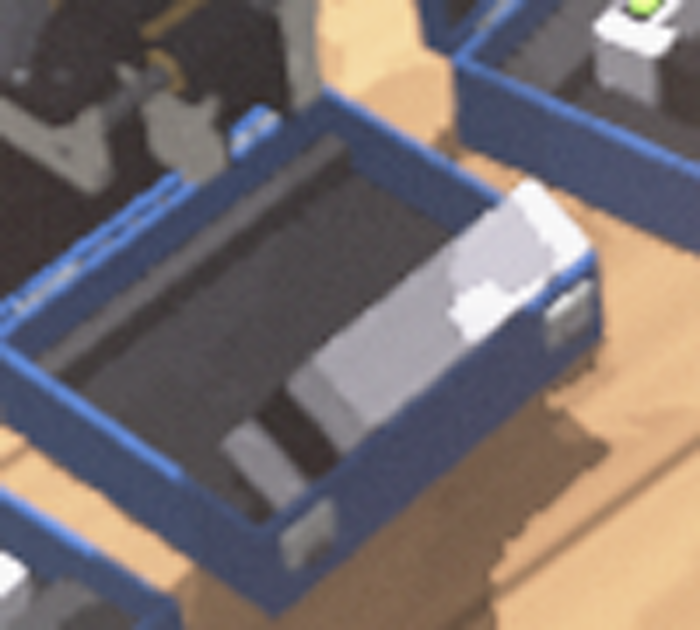

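View pics/w24x.png

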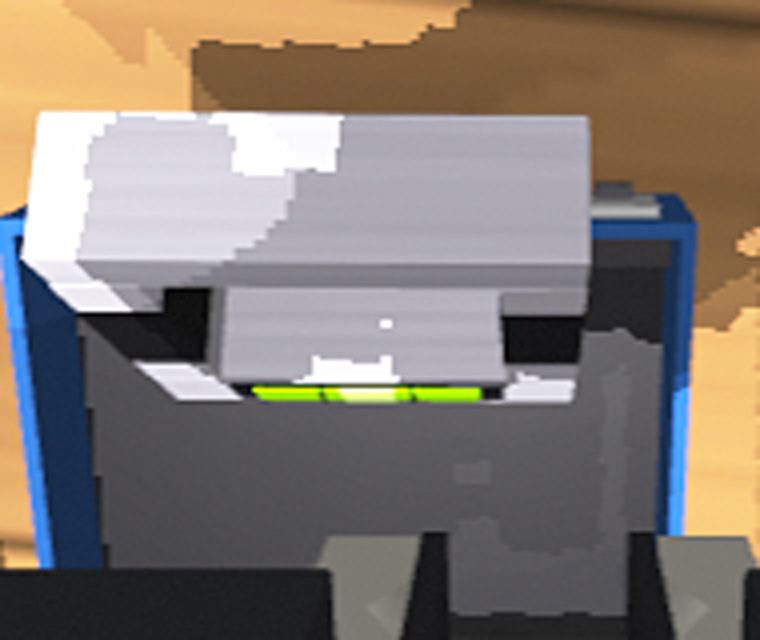

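Run:
```python
from pl2 import *
m=camera_model('wrist'); ms=camera_model('side')
S=lambda q:(q[0]/7+160,q[1]/7+190); W=lambda q:(q[0]/4+150,q[1]/4+115)
for n,w,q in (('-z,-y',(40,113),(597,248)),('-z,+y',(590,117),(348,460)),('+z,-y',(22,258),(530,180)),('+z,+y',(588,265),(293,382))):
    X=tri(m,W(w),ms,S(q)); print(n,X.round(4),'case',((X-C)@u*1000).round(1),((X-C)@v*1000).round(1))
```

```text
-z,-y [0.4559 0.057  0.0989] case -102.3 -50.0
-z,+y [0.452  0.1738 0.0847] case -95.9 66.7
+z,-y [0.4817 0.063  0.1199] case -76.1 -46.3
+z,+y [0.4795 0.1739 0.1027] case -68.4 64.3
```

Request:
step_arm:
  steps:
    - [[0, 0, 0], -1]
    - [[0, 0, 0], -1]
    - [[0, 0, 0], -1]
    - [[0, 0, 0], -1]
    - [[0, 0, 0], -1]
    - [[0, 0, 0], -1]
    - [[0, 0, 0], -1]
    - [[0, 0, 0], -1]
    - [[0, 0, 0], -1]
    - [[0, 0, 0], -1]
    - [[0, 0, 0], -1]
    - [[0, 0, 0], -1]
    - [[0, 0, 0], -1]
    - [[0, 0, 0], -1]
    - [[0, 0, 0], -1]
    - [[0, 0.7, -0.9], 0]
    - [[0.3, 0.8, -0.9], 0]
    - [[0.8, 0, -0.4], 0]
    - [[0, 0, 0], 0]
  fingers: 0.15

```text
time_s: 38.03
tcp_pos: [0.474, 0.113, 0.1912]
eef_rot: [106.8, 89.7, -157.7]
contact_force: [-0.4, 0.4, -0.7]
gripper_width: 0.0743
```

Run:
```python
from pl2 import *
st(); s,p,a,R=cur(); print('tcp case',(p-C)@u*1000,(p-C)@v*1000)
cv2.imwrite('pics/w25.png',capture('wrist'))
```

```text
t 38.03 p [0.474  0.113  0.1912] a -174.47 F [-0.4  0.4 -0.7] w 0.0743 j6 -30.9
tcp case -79.29064778022027 4.206022146114378
```

View pics/w25.png

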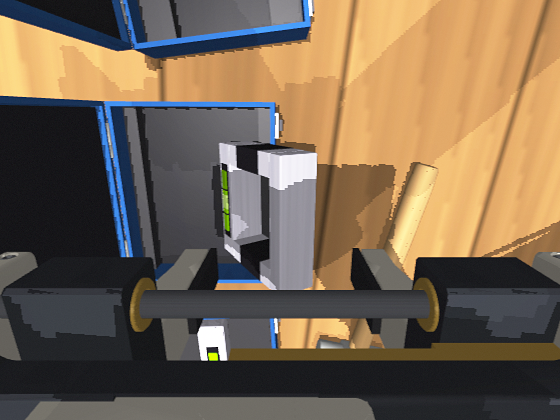

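Request:
step_arm:
  steps:
    - [[0.7, 0, 0], 0]
    - [[0.9, 0, 0], 0]
    - [[0.9, 0, 0], 0]
    - [[0.8, 0, 0.1], 0]
    - [[0.6, 0, 0.1], 0]
    - [[0.4, 0, 0], 0]
    - [[0, 0, 0], 0]

```text
time_s: 38.67
tcp_pos: [0.4758, 0.1192, 0.1068]
eef_rot: [118.0, 89.8, -146.4]
contact_force: [-0.5, -0.8, 0.4]
gripper_width: 0.0745
```

Request:
step_arm:
  steps:
    - [[0, -0.3, 0], 0]
    - [[0, -0.3, 0], 0]
    - [[-0.05, -0.2, 0], 0]
    - [[-0.06, -0.2, 0], 0]
    - [[-0.07, -0.2, 0], 0]
    - [[-0.07, -0.2, 0], 0]
    - [[0, 0, 0], 0]

```text
time_s: 39.25
tcp_pos: [0.5054, 0.1222, 0.114]
eef_rot: [-72.4, 89.9, 23.2]
contact_force: [-0.1, 0.6, 1.0]
gripper_width: 0.0739
```

```bash
python3 - <<'E'
from pl2 import *
st(); s,p,a,R=cur(); print('tcp case',(p-C)@u*1000,(p-C)@v*1000)
cv2.imwrite('pics/w26.png',capture('wrist'));cv2.imwrite('pics/s26.png',capture('side'))
E
python3 z.py pics/s26.png 160 190 260 280 7 pics/s26x.png
```

```text
t 39.25 p [0.5054 0.1222 0.114 ] a -174.38 F [-0.1  0.6  1. ] w 0.0739 j6 -29.7
tcp case -47.27119023677118 10.56910570300439
```

View pics/s26x.png

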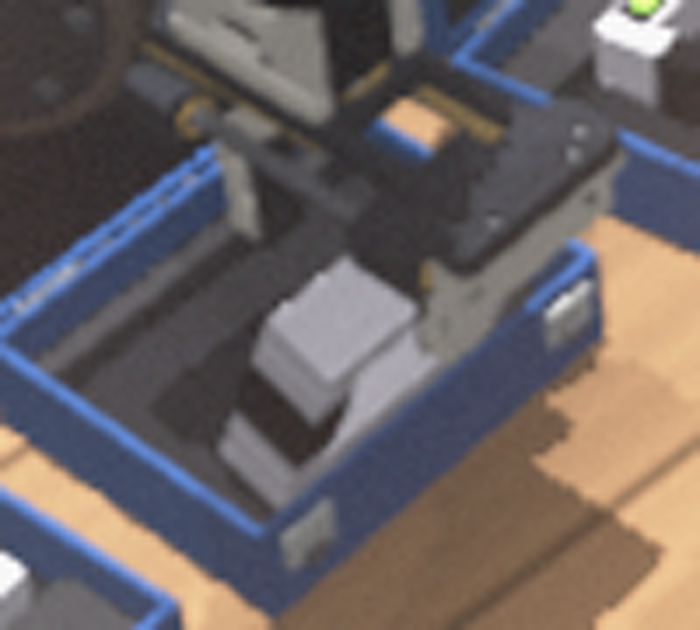

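View pics/w26.png

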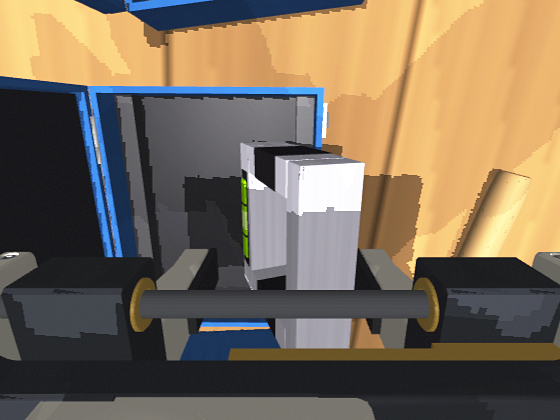

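Request:
step_arm:
  steps:
    - [[-0.03, -0.2, 0], 0]
    - [[-0.03, -0.2, 0], 0]
    - [[0, 0, 0], 0]

```text
time_s: 39.6
tcp_pos: [0.513, 0.123, 0.1148]
eef_rot: [-83.4, 90.0, 12.2]
contact_force: [-0.2, -0.3, 0.1]
gripper_width: 0.0747
```

Request:
step_arm:
  steps:
    - [[0, 0, 0], 0]
    - [[0, 0, 0], 0]
    - [[0, 0, 0], 0]
  fingers: 0.4
  grip_force: 10

```text
time_s: 39.85
tcp_pos: [0.5122, 0.1227, 0.1146]
eef_rot: [-86.5, 90.0, 9.2]
contact_force: [-0.1, 0.8, -0.3]
gripper_width: 0.0599
```

```bash
python3 - <<'E'
from pl2 import *
st(); s,p,a,R=cur(); print('tcp case',(p-C)@u*1000,(p-C)@v*1000)
cv2.imwrite('pics/w27.png',capture('wrist'));cv2.imwrite('pics/s27.png',capture('side'))
E
python3 z.py pics/s27.png 160 190 260 280 7 pics/s27x.png
```

```text
t 39.85 p [0.5122 0.1227 0.1146] a -174.37 F [-0.1  0.8 -0.3] w 0.0599 j6 -29.2
tcp case -40.474278584242334 10.467947006904144
```

View pics/s27x.png

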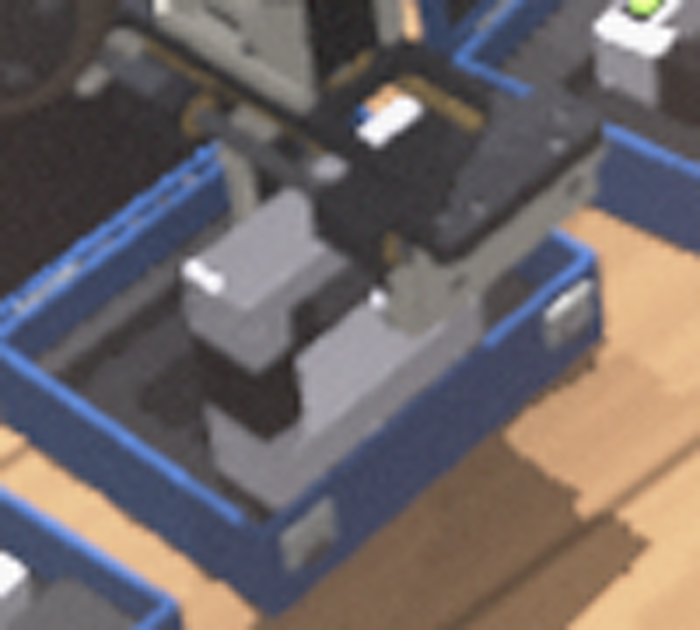

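View pics/w27.png

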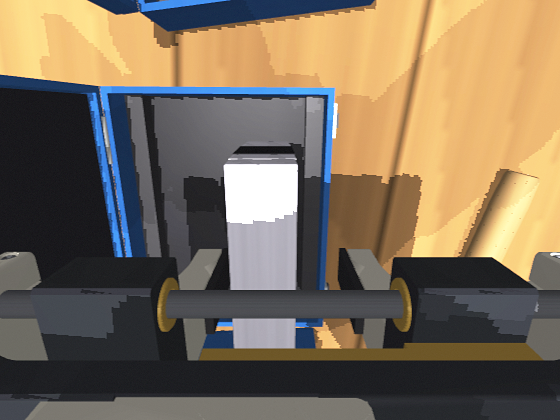

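Run:
```python
from pl2 import *
m=camera_model('wrist'); s,p,a,R=cur()
for uv in ((225,164),(297,164),(230,262),(296,262)):
    X=onz(m,uv,.12); print((R.T@(X-p)*1000).round(1))
```

```text
[ -5.4 -25.8 -59.8]
[ -5.4   5.1 -59.8]
[ -5.4 -26.1 -13.2]
[ -5.4   5.2 -13.2]
```

Request:
step_arm:
  steps:
    - [[0.1, -0.25, -0.12], 0]
    - [[0.1, -0.25, -0.12], 0]
    - [[0, 0, 0], 0]

```text
time_s: 40.2
tcp_pos: [0.5233, 0.1186, 0.11]
eef_rot: [130.3, 90.0, -134.1]
contact_force: [0.4, -0.3, 0.4]
gripper_width: 0.0527
```

Request:
step_arm:
  steps:
    - [[0, 0, 0], 0]
    - [[0, 0, 0], 0]
    - [[0, 0, 0], 0]
    - [[0, 0, 0], 0]
    - [[0, 0, 0], 0]
  fingers: 1
  grip_force: 40

```text
time_s: 40.62
tcp_pos: [0.5226, 0.119, 0.1107]
eef_rot: [-66.7, 90.0, 28.9]
contact_force: [1.1, -0.3, -0.6]
gripper_width: 0.0316
```

Request:
step_arm:
  steps:
    - [[-0.3, 0, 0], 0]
    - [[-0.6, 0, 0], 0]
    - [[-0.6, 0, 0], 0]
    - [[-0.6, 0, 0], 0]
    - [[0, 0, 0], 0]

```text
time_s: 41.03
tcp_pos: [0.5233, 0.1194, 0.1547]
eef_rot: [-68.9, 89.8, 26.8]
contact_force: [1.3, 1.4, -3.3]
gripper_width: 0.0319
```

```bash
python3 - <<'E'
from pl2 import *
st()
cv2.imwrite('pics/w28.png',capture('wrist'));cv2.imwrite('pics/s28.png',capture('side'))
E
python3 z.py pics/s28.png 120 120 280 290 4 pics/s28y.png
```

```text
t 41.03 p [0.5233 0.1194 0.1547] a -174.35 F [ 1.3  1.4 -3.3] w 0.0319 j6 -28.2
```

View pics/s28y.png

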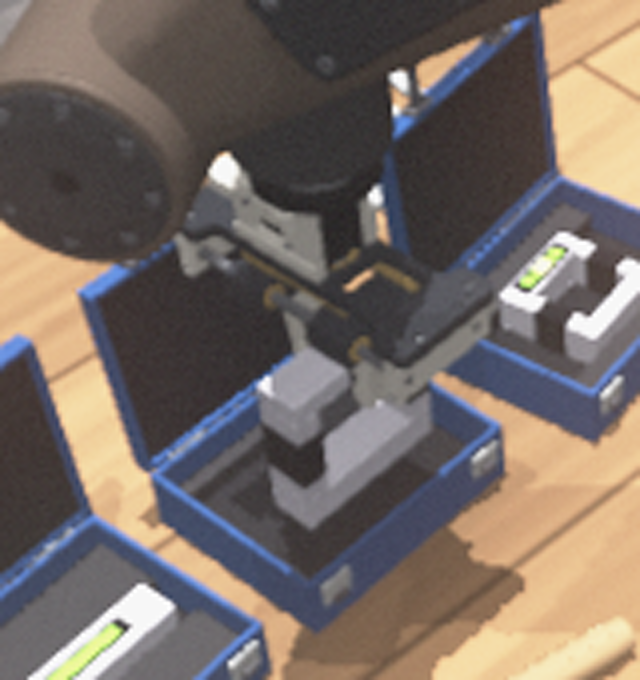

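View pics/w28.png

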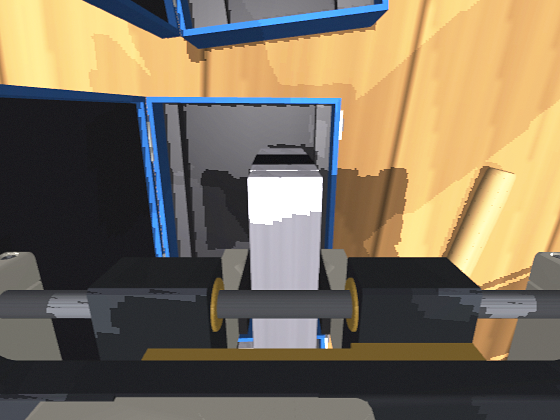

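Request:
step_arm:
  steps:
    - [[-0.5, 0, 0], 0]
    - [[-1, 0, 0], 0]
    - [[-1, 0, 0], 0]
    - [[-1, 0, 0], 0.9]
    - [[-1, 0, 0], 0.9]
    - [[-0.5, 0, 0], 1]
    - [[0, 0, 0], 1]
    - [[0, 0, 0], 1]
    - [[0, 0, 0], 0.9]
    - [[0, 0, 0], 0]
    - [[0, -0.2, -0.5], 0]
    - [[0, -0.4, -0.8], 0]
    - [[0, -0.4, -0.9], 0]
    - [[0, -0.4, -0.9], 0]
    - [[0, -0.4, -0.9], 0]
    - [[0, -0.4, -0.9], 0]
    - [[0, -0.4, -0.9], 0]
    - [[0, -0.4, -0.9], 0]
    - [[0, -0.4, -0.9], 0]
    - [[0, -0.4, -0.9], 0]

```text
time_s: 42.8
tcp_pos: [0.5073, -0.0681, 0.2524]
eef_rot: [127.7, 90.0, -170.7]
contact_force: [0.4, 0.3, -3.5]
gripper_width: 0.0317
```

Request:
step_arm:
  steps:
    - [[0, -0.4, -0.9], 0]
    - [[0, -0.4, -0.9], 0]
    - [[0, -0.4, -0.9], 0]
    - [[0, -0.4, -0.9], 0]
    - [[0, -0.4, -0.9], 0]
    - [[0, -0.4, -0.9], 0]
    - [[0, -0.4, -0.9], 0]
    - [[0, -0.4, -0.9], 0]
    - [[0, -0.4, -0.9], 0]
    - [[0, -0.4, -0.9], 0]
    - [[0, -0.4, -0.9], 0]
    - [[0, -0.4, -0.9], 0]
    - [[0, -0.2, -0.6], 0]
    - [[0, 0, -0.4], 0]
    - [[0, 0, 0], 0]

```text
time_s: 44.05
tcp_pos: [0.4818, -0.3228, 0.2521]
eef_rot: [101.4, 89.9, 162.8]
contact_force: [0.1, 0.6, -3.8]
gripper_width: 0.0315
```

Run:
```python
from pl2 import *
st(); s,p,a,R=cur(); d=np.array([.4608,-.3864,.1457])-p; print((R.T@d/.02).round(2))
cv2.imwrite('pics/w29.png',capture('wrist'));cv2.imwrite('pics/s29.png',capture('side'));cv2.imwrite('pics/t29.png',capture('top'))
```

```text
t 44.05 p [ 0.4818 -0.3228  0.2521] a 151.41 F [ 0.1  0.6 -3.8] w 0.0315 j6 -14.1
[ 5.32 -0.61 -3.29]
```

View pics/w29.png

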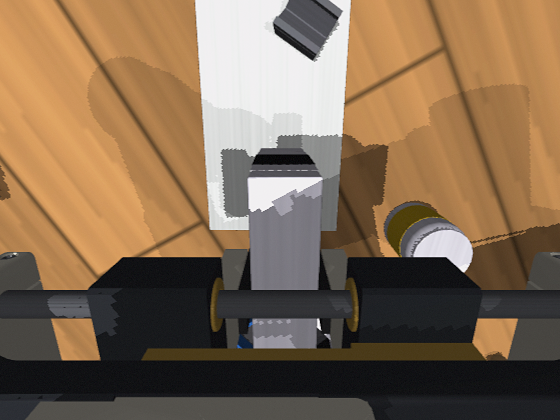

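View pics/s29.png

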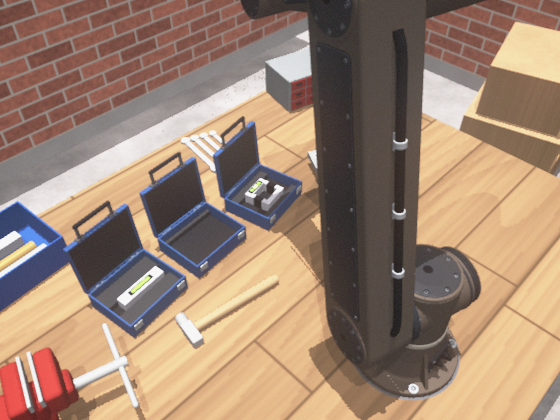

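View pics/t29.png

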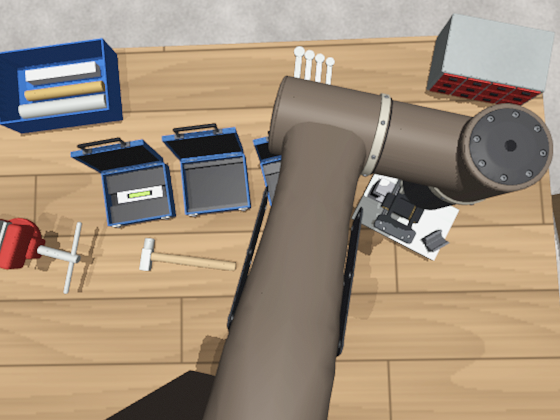

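Run:
```python
from pl2 import *
m=camera_model('wrist'); s,p,a,R=cur()
im=cv2.imread('pics/w29.png')
for uv in ((199,40),(349,40),(204,130),(344,110),(209,200),(211,230),(335,230)):
    X=onz(m,uv,.045); print(uv,X.round(4),(R.T@(X-p)*1000).round(1))
for uv in ((249,177),(322,177),(250,290),(320,290)):
    X=onz(m,uv,p[2]+.0093); print('lvl',(R.T@(X-p)*1000).round(1))
```

```text
(199, 40) [ 0.4861 -0.4927  0.045 ] [ 207.5  -84.9 -149. ]
(349, 40) [ 0.3552 -0.4214  0.045 ] [ 207.5   64.2 -148.9]
(204, 130) [ 0.5291 -0.4173  0.045 ] [207.5 -86.7 -62.2]
(344, 110) [ 0.388  -0.3638  0.045 ] [207.5  62.9 -82.6]
(209, 200) [ 0.5668 -0.3487  0.045 ] [207.5 -86.9  16. ]
(211, 230) [ 0.5847 -0.3164  0.045 ] [207.5 -87.2  53. ]
(335, 230) [ 0.4554 -0.246   0.045 ] [207.6  59.9  53.1]
lvl [ -9.3 -15.2 -54.7]
lvl [ -9.3  15.6 -54.7]
lvl [ -9.3 -16.6  -0.3]
lvl [-9.3 16.6 -0.3]
```

Request:
step_arm:
  steps:
    - [[0, -0.15, -0.7], 0.15]
    - [[0, -0.15, -0.9], 0]
    - [[0, -0.15, -0.9], 0]
    - [[0, -0.15, -0.7], 0]
    - [[0.6, 0, -0.1], 0]
    - [[0.9, 0, 0], 0]
    - [[0.9, 0, 0], 0]
    - [[0.9, 0, 0], 0]
    - [[0.8, 0, 0], 0]
    - [[0.5, 0, 0], 0]
    - [[0.2, 0, 0], 0]
    - [[0, 0, 0], 0]

```text
time_s: 45.2
tcp_pos: [0.461, -0.3846, 0.1559]
eef_rot: [97.2, 89.9, 157.8]
contact_force: [0.0, 0.3, -4.6]
gripper_width: 0.0317
```

Run:
```python
from pl2 import *
st(); s,p,a,R=cur(); d=np.array([.4605,-.3868,.1457])-p; print((R.T@d/.02).round(2))
cv2.imwrite('pics/w30.png',capture('wrist'))
```

```text
t 45.2 p [ 0.461  -0.3846  0.1559] a 150.58 F [ 0.   0.3 -4.6] w 0.0317 j6 -8.2
[ 0.51 -0.03 -0.11]
```

View pics/w30.png

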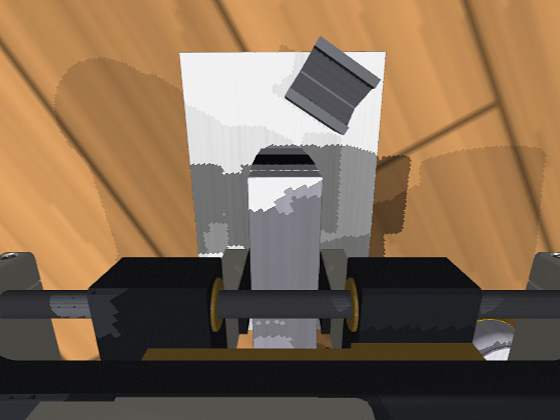

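Request:
step_arm:
  steps:
    - [[0.2, 0, -0.1], 0]
    - [[0.15, 0, 0], 0]
    - [[0.05, 0, 0], 0]
    - [[0, 0, 0], 0]

```text
time_s: 45.58
tcp_pos: [0.46, -0.387, 0.1486]
eef_rot: [20.3, 90.0, 80.9]
contact_force: [-0.2, -0.6, -4.1]
gripper_width: 0.0315
```

Request:
step_arm:
  steps:
    - [[0.07, 0, 0], 0]
    - [[0, 0, 0], 0]

```text
time_s: 45.75
tcp_pos: [0.4601, -0.387, 0.1471]
eef_rot: [-71.2, 90.0, -10.7]
contact_force: [-0.0, -0.1, -4.9]
gripper_width: 0.0318
```

Request:
step_arm:
  steps:
    - [[0.06, 0, 0], 0]
    - [[0.04, 0, 0], 0]
    - [[0, 0, 0], 0]

```text
time_s: 46.0
tcp_pos: [0.4603, -0.3871, 0.1457]
eef_rot: [-107.1, 90.0, -46.5]
contact_force: [-0.1, 1.0, 0.1]
gripper_width: 0.0316
```

Request:
step_arm:
  steps:
    - [[0.06, 0, 0], 0]
    - [[0, 0, 0], 0]

```text
time_s: 46.17
tcp_pos: [0.4607, -0.3874, 0.1455]
eef_rot: [-106.1, 89.9, -45.6]
contact_force: [-0.8, 2.1, 7.0]
gripper_width: 0.0317
```

Request:
step_arm:
  steps:
    - [[-0.04, 0, 0], 0]
    - [[0, 0, 0], 0]
  grip_force: 5

```text
time_s: 46.33
tcp_pos: [0.4608, -0.3873, 0.1454]
eef_rot: [-92.6, 89.9, -32.0]
contact_force: [0.3, -0.3, 1.6]
gripper_width: 0.0322
```

Request:
step_arm:
  steps:
    - [[0, 0, 0], 0]
    - [[0, 0, 0], 0]
    - [[0, 0, 0], 0]
    - [[0, 0, 0], 0]
    - [[0, 0, 0], 0]
  fingers: 0.3

```text
time_s: 46.75
tcp_pos: [0.46, -0.387, 0.1446]
eef_rot: [101.1, 90.0, 161.7]
contact_force: [0.9, 1.1, -0.2]
gripper_width: 0.0587
```

Run:
```python
from pl2 import *
st()
cv2.imwrite('pics/w31.png',capture('wrist'))
m=camera_model('wrist'); s,p,a,R=cur()
```

```text
t 46.75 p [ 0.46   -0.387   0.1446] a 150.52 F [ 0.9  1.1 -0.2] w 0.0587 j6 -8.0
```

View pics/w31.png

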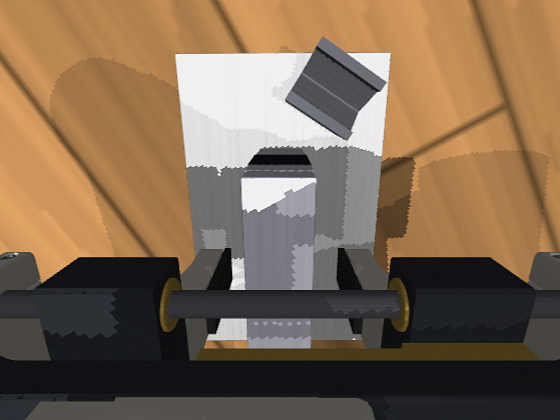

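Standing free between the fingers. Lift straight up, then back off to see it.

Request:
step_arm:
  steps:
    - [[-0.3, 0, 0], 0]
    - [[-0.6, 0, 0], 0]
    - [[-0.8, 0, 0], 0]
    - [[-1, 0, 0], 0]
    - [[-1, 0, 0], 0]
    - [[-1, 0, 0], 0]
    - [[-1, 0, 0], 0]
    - [[-1, 0, 0], 0]
    - [[0, 0.4, -0.9], 0]
    - [[0, 0.4, -0.9], 0]
    - [[0, 0.4, -0.9], 0]
    - [[0, 0.4, -0.9], 0]
    - [[0, 0.4, -0.9], 0]
    - [[0, 0.4, -0.9], 0]
    - [[0, 0.4, -0.9], 0]
    - [[0, 0.4, -0.9], 0]
    - [[0, 0.4, -0.9], 0]
    - [[0, 0.4, -0.9], 0]
    - [[0, 0, 0], 0]

```text
time_s: 48.38
tcp_pos: [0.2996, -0.5056, 0.2793]
eef_rot: [161.8, 90.0, -137.8]
contact_force: [0.2, 0.2, 0.1]
gripper_width: 0.0614
```

Run:
```python
from pl2 import *
st()
cv2.imwrite('pics/w32.png',capture('wrist'));cv2.imwrite('pics/t32.png',capture('top'));cv2.imwrite('pics/s32.png',capture('side'))
```

```text
t 48.38 p [ 0.2996 -0.5056  0.2793] a 150.41 F [0.2 0.2 0.1] w 0.0614 j6 10.7
```

View pics/t32.png

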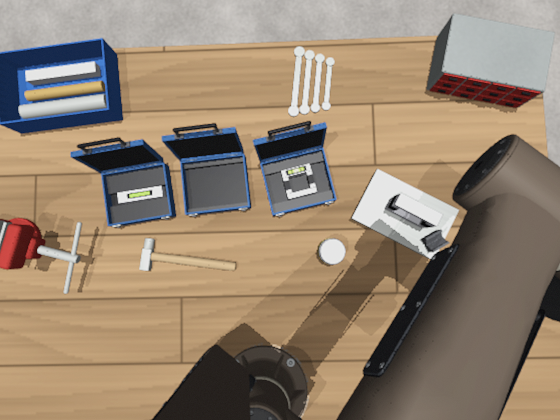

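View pics/s32.png

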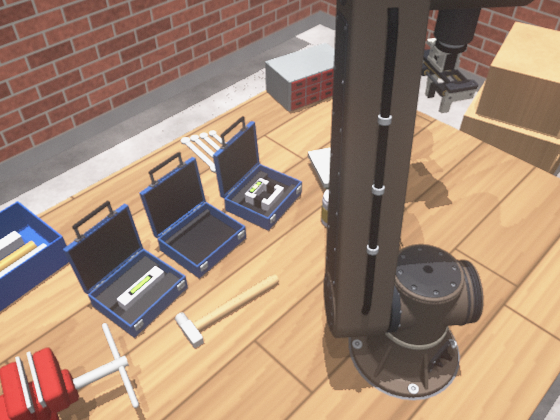

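View pics/w32.png

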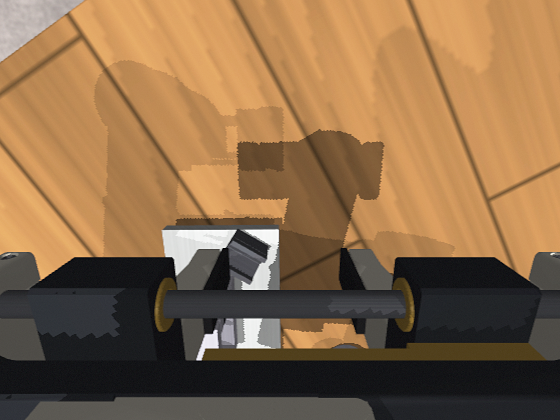

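```bash
python3 z.py pics/t32.png 340 160 470 270 6 pics/t32z.png
python3 - <<'E'
from h import *
a=cv2.imread('pics/t0.png') if 0 else cv2.imread('pics/top0.png'); b=cv2.imread('pics/t32.png')
d=cv2.absdiff(a,b).max(2)
for n,(x0,y0,x1,y1) in dict(hammer=(138,236,240,272),tin=(316,236,348,268),vblock=(420,228,448,252)).items(): print(n,(d[y0:y1,x0:x1]>60).sum())
m=camera_model('top')
P0=np.array([.4605,-.387]); yv=np.array([np.cos(np.radians(60.6)),np.sin(np.radians(60.6))]); xv=np.array([yv[1],-yv[0]])
pts=[[*(P0+yv*sy*.055+xv*sx*.016),z] for z in (.045,.155) for sx,sy in ((1,1),(1,-1),(-1,-1),(-1,1))]
print(((proj(m,pts)-[340,160])*6).round(0).tolist())
E
```

```text
hammer 30
tin 0
vblock 34
[[292.0, 234.0], [517.0, 350.0], [485.0, 414.0], [259.0, 297.0], [360.0, 200.0], [612.0, 330.0], [576.0, 402.0], [324.0, 271.0]]
```

View pics/t32z.png

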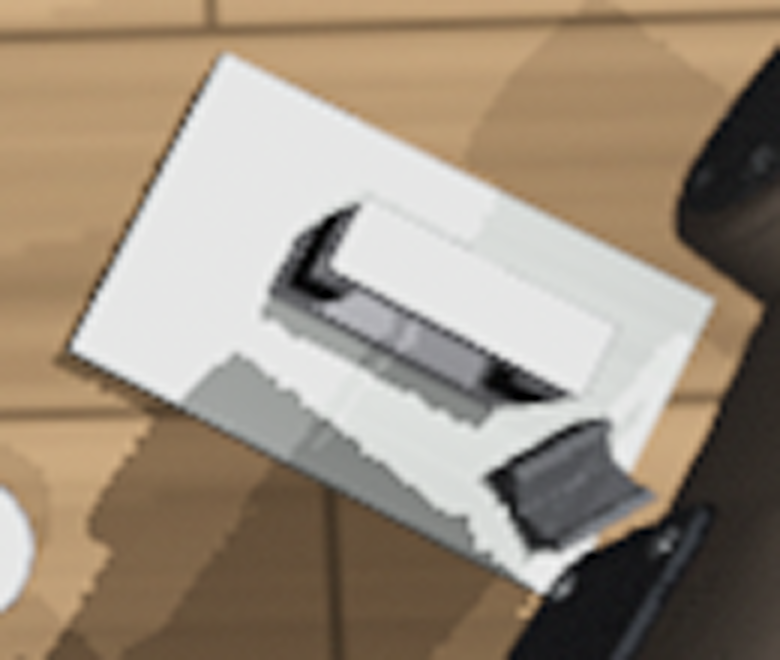

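Run:
```python
from plant import *
print(close_job())
```

```text
the job is handed in; nothing more can be done
None
```

The job is handed in. The larger frame level stands upright on its vial edge in the middle of the surface plate, along the long side, with the gripper clear of it. The job took about 48 s of the 70 s allowed.

- **Opening:** I opened all three lids to about 95° before touching anything inside. The larger frame level was in the middle case.
- **Standing it up:** The tool can only point straight down, so I pivoted the level up by one post against the rear foam strip. I then leaned it on its case's front wall, pushed it upright and took it by the top bar.
- **Fault on the way:** My first push with the fingers failed. The level slid back to about 25° inside its case, where it stayed. I regrasped it, leaned it more steeply at about 60°, and the second push worked. It was not dropped.

**Last checks**
- **Level on the plate:** In the top view the level's outline matches its predicted upright outline at the plate centre. At set-down the tool was about 1 mm from the centre I measured for the plate, and turned within about 1° of its long side.
- **Cases:** All three lids are still open and the other two levels are in their cases.
- **Other items:** The grease tin is unchanged. The hammer and V-block areas differ from the first picture by about 30 pixels each. I took that for moved shadows without measuring it further.
- **Forces:** The largest force I read was about 32 N, while opening the second lid.

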